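Rack the plaque blanks

TASK

Stack the four oblong plaque blanks on the two sloping racks, the two long ones on the long rack and the two short ones on the short rack. In each stack the square-cornered blank lies underneath and the round-ended one squarely on top of it, both lying flat along the slope, centred across the rack, with their lower end against the backstop. Leave the round disc blank, the roll of yellow tape and the other things where they are.

Things in the scene. Friction and masses are not known exactly. Their poses are not given: they have to be found in the camera images.
- long_square_center (a point): centre, half-way up, of the long square-cornered plaque blank: loose black plate with brass face, 112 mm long (x), 56 wide (y), 12 thick (z, up), rectangular; starts flat on the table; grip across the 56 mm width at mid-length; about 0.1 kg; either end may go to the backstop
- long_round_center (a point): centre, half-way up, of the long round-ended plaque blank: loose black plate with brass face, 112 mm long (x), 56 wide (y), 12 thick (z, up), ends half circles, sides straight over the middle 56 mm; starts flat on the table; grip across the 56 mm width at mid-length; about 0.1 kg; either end may go to the backstop
- short_square_center (a point): centre, half-way up, of the short square-cornered plaque blank: loose black plate with brass face, 76 mm long (x), 56 wide (y), 12 thick (z, up), rectangular; starts flat on the table; grip across the 56 mm width at mid-length; about 0.1 kg; either end may go to the backstop
- short_round_center (a point): centre, half-way up, of the short round-ended plaque blank: loose black plate with brass face, 76 mm long (x), 56 wide (y), 12 thick (z, up), ends half circles, sides straight over the middle 20 mm; starts flat on the table; grip across the 56 mm width at mid-length; about 0.1 kg; either end may go to the backstop
- rack_long_seat (a point): long rack, fixed, plywood: bed 122 x 44 mm, open sides, rises 15 deg away from the robot (yaw up to 0.22 rad). Point: foot of the aluminium backstop at the low end, on the bed, mid-width, 22 mm above table. x up the slope, y across, z out of bed. Backstop face x=0, 31 mm high, 8 thick. Seated blank: centre x=56, z=6 (lower) or 18 mm (upper). Blanks overhang the bed 6 mm a side; friction holds them
- rack_short_seat (a point): short rack, fixed, plywood: bed 88 x 44 mm, open sides, rises 15 deg away from the robot (yaw up to 0.22 rad). Point: foot of the aluminium backstop at the low end, on the bed, mid-width, 22 mm above table. x up the slope, y across, z out of bed. Backstop face x=0, 31 mm high, 8 thick. Seated blank: centre x=38, z=6 (lower) or 18 mm (upper). Blanks overhang the bed 6 mm a side; friction holds them
- disc_center (a point): centre, half-way up, of the round disc blank, same make, 56 mm across and 12 mm thick, loose; to be left alone
- tape_yellow_center (a point): centre, half-way up, of the roll of yellow tape lying flat, about 63 mm across and 19 mm high, loose; to be left alone
There are look-alikes about, which are no part of the job. Leave any green or purple look-alike of the part that bears rack_short_seat alone.

How it is judged:
At the end, for the whole second after the job is handed in: Long blanks on the long rack, short on the short: square-cornered on the bed, round-ended on it, each flat (height 4 mm, tilt 0.1 rad), along the bed (0.18 rad), centred within 12 mm, lower end within 10 mm of the backstop, released, at rest; disc and tape within 20 mm of their start (x of long_square_center in the frame of rack_long_seat between 0.051 and 0.066 m and y of long_square_center in the frame of rack_long_seat between -0.012 and 0.012 m and z of long_square_center in the frame of rack_long_seat between 0.002 and 0.01 m and angle between the x axis of each of long_square_center, long_round_center and the x axis of rack_long_seat, either way round below 0.18 rad and angle between the z axis of each of long_square_center, long_round_center and the z axis of rack_long_seat, either way round below 0.1 rad and linear speed of each of long_square, long_round, short_square, short_round below 0.02 m/s and x of long_round_center in the frame of rack_long_seat between 0.051 and 0.066 m and y of long_round_center in the frame of rack_long_seat between -0.012 and 0.012 m and z of long_round_center in the frame of rack_long_seat between 0.014 and 0.022 m and x of short_square_center in the frame of rack_short_seat between 0.033 and 0.048 m and y of short_square_center in the frame of rack_short_seat between -0.012 and 0.012 m and z of short_square_center in the frame of rack_short_seat between 0.002 and 0.01 m and angle between the x axis of each of short_square_center, short_round_center and the x axis of rack_short_seat, either way round below 0.18 rad and angle between the z axis of each of short_square_center, short_round_center and the z axis of rack_short_seat, either way round below 0.1 rad and x of short_round_center in the frame of rack_short_seat between 0.033 and 0.048 m and y of short_round_center in the frame of rack_short_seat between -0.012 and 0.012 m and z of short_round_center in the frame of rack_short_seat between 0.014 and 0.022 m); the robot touches nothing.
It fails at once if the disc blank is moved more than 20 mm (distance of disc_center from where it was at the start of the episode above 0.02 m).
It fails at once if the tape roll is moved more than 20 mm (distance of tape_yellow_center from where it was at the start of the episode above 0.02 m).
It also fails if it takes over 118 s, if anything falls off the work surface, if the arm or the gripper's body presses on something with over 40 N, if the wrist force passes 120 N, or if a joint passes its speed limit or range.

ROBOT

A 6-joint arm with a two-finger parallel gripper is mounted at the origin on a cart in front of the work surface, level with it; the furniture and walls round the work are solid. World frame = base frame: x ahead of the robot, y to its left, z up, the work surface at z = 0. Lengths are in m, angles in rad, forces in N, time in s.
With the tool pointing down it reaches from about 0.35 to 0.8 m from the base axis. Payload 7.3 kg.
Tool frame: the origin (TCP) lies at the very end of the fingers, on their centre line; the grasp point (between the pads) lies 19 mm behind it; z points along the fingers, y is the line along which they close (so a half turn about z gives the same grasp; the last joint's range is limited). The gripper opens to 85 mm and grips with 20 to 120 N. Pads are 22 mm wide; open, the fingers measure 114 mm over their backs; the gripper's body (76 mm by 85 mm) begins 54 mm behind the grasp point. The pads swing forward as they close: fully open they stand 13 mm farther back than shut.
Start: joints at [-1.267, 0.342, 1.524, -0, 1.275, -0.146], TCP at [0.228, -0.473, 0.231] pointing down, gripper open.
Joint ranges: [-2.53, 2.53], [-0.77, 2.02], [0.04, 2.7], [-1, 4.14], [0.28, 2.66], [-3.11, 3.11]. Speed limits (rad/s): [2.57, 2.57, 3.14, 3.14, 3.14, 3.14].

INTERFACE

Orientations are given as [roll, pitch, yaw] about the fixed x, y, z axes, in that order (R = Rz(yaw) Ry(pitch) Rx(roll)).
In Python, from plant import status, imaging, finish_job gives the robot as it stands.
- The arm moves only by the tool move_arm, never from a script. Its argument "increments" is a list of rows, each an object of numbers: "wx", "wy", "wz": the turn, a rotation vector about the tool's x, y, z in rad; "tx", "ty", "tz": the shift along the tool's x, y, z in cm; "hand": the closure, from -1 (fully open) to 1 (shut). A call has exactly 10 rows; each row shifts and turns the commanded pose from where the row before left it, along the tool's axes as they then stand; what a row does not reach is not made up. A row lasts 1/10 s, in which the tool goes at most 50 mm and 8.59 degrees, less where a joint would pass 70% of its speed; a pose out of reach is approached as far as the arm can. A call with a gripper value outside its range is refused whole. The fingers move at their own pace and stop on an object; "grip_force" is the grip in N (left out, the last holds). Time passes only in rows, so rows that do not move let the fingers close, or fill a call up. It gives the time, the measured TCP pose, the force, the opening and the grip force at its end, in the units of the state.
- status.read_state(): the state, without advancing time (a new reading comes with each control period).
- imaging.read_camera(name): name is "scene" or "top" or "wrist"; returns a dict with "color" (420x560x3 uint8, red, green, blue), "z_map" (420x560 float32, m along the optical axis (not along the pixel's ray), 0 where there is no reading), "fx", "fy", "cx", "cy" (pixels), "world_to_cam" (4x4, takes a point from world to camera coordinates). Camera axes: x right, y up, looking along -z (the intrinsics and any distortion apply to the point x, -y, -z); pixel columns grow to the right and rows downward; lengths in m; the calibration is good to about 2 mm. A picture is of the moment at which its call begins.
- finish_job(): hands the job in; it is judged then, once.
The state is a dict: "time_s": time; "joint_positions": joint angles; "dq": joint speeds; "tau": joint torques, N m; "position": TCP position; "tool_rot": TCP orientation; "contact_force": force on the tool from outside, world axes, zero at the start; "wrist_torque": the same for the moment, N m; "finger_gap": opening from 0.0 (shut) to 1.0 (fully open); "grasp_force": force on a finger pad.
Only numpy, scipy, OpenCV 4.12 (cv2) and the standard library are available. Lean on these libraries where they do the work, as an engineer would, in place of code of your own. Each camera call takes 0.05 s, during which the arm holds its last target. There are 200 camera calls.

## Working session

There is one attempt and no reset: what is moved stays moved. The work goes in short steps, Python scripts to look and compute and a tool call to move; the robot and the scene stay as the last step left them, time stands still between calls to the robot, and variables do not carry over. Pictures are saved under pics/ and viewed, at most 14 in all, crops included, and the job is handed in when it is done.

Besides the shell and the picture viewer there is one more tool, called by a JSON object that holds its "api" and its "payload". move_arm: Moves the arm, as the interface text tells. Its arguments: {"type":"object","properties":{"increments":{"type":"array","items":{"type":"object","properties":{"wx":{"type":"number"},"wy":{"type":"number"},"wz":{"type":"number"},"tx":{"type":"number"},"ty":{"type":"number"},"tz":{"type":"number"},"hand":{"type":"number"}}}},"grip_force":{"type":"number"}},"required":["increments"]}

```bash
ls; mkdir -p pics; cat > look.py <<'E'
import sys,cv2,numpy as np
from plant import status, imaging
def grab(n):
    d=imaging.read_camera(n); np.savez(f'{n}.npz',**d); return d
def world(d,u,v,z=None):
    """pixel -> world at z plane (or by depth if None)"""
    M=np.linalg.inv(d['world_to_cam']); r=np.array([(u-d['cx'])/d['fx'],-(v-d['cy'])/d['fy'],-1.])
    o=M[:3,3]; w=M[:3,:3]@r
    s=d['z_map'][int(v),int(u)] if z is None else (z-o[2])/w[2]
    return o+s*w
E
python3 - <<'E'
from look import *
print(status.read_state())
for n in ['top','scene']:
    d=grab(n); print({k:(v if np.ndim(v)<1 else np.shape(v)) for k,v in d.items()}); print(d['world_to_cam'].round(3))
    cv2.imwrite(f'pics/{n}0.png',cv2.resize(d['color'][:,:,::-1],(800,600),interpolation=cv2.INTER_CUBIC))
E
```

```text
pics
{'time_s': 0.0, 'joint_positions': array([-1.26701190e+00,  3.42720126e-01,  1.52503904e+00,  1.13852169e-05,
        1.27542055e+00, -1.45994471e-01]), 'dq': array([-0.00122947,  0.00041937, -0.00091986,  0.0017537 , -0.00051755,
       -0.00083114]), 'tau': array([-5.27687844e-04, -4.33675003e+01, -2.46005934e+01, -1.56317624e-04,
        8.00030917e-03,  1.94362286e-05]), 'position': array([ 0.22815203, -0.47237049,  0.23061964]), 'tool_rot': array([-3.14002406e+00, -2.41651062e-04,  4.49775383e-01]), 'contact_force': array([-0.35118498,  0.07258122, -0.1740853 ]), 'wrist_torque': array([-0.01761747, -0.00260328,  0.03131492]), 'grasp_force': 0.0, 'finger_gap': 0.999755256907892}
{'color': (420, 560, 3), 'z_map': (420, 560), 'fx': 540.9404675314421, 'fy': 540.9404675314421, 'cx': 280.3443960743685, 'cy': 200.4394669419283, 'world_to_cam': (4, 4)}
[[-0.029 -1.    -0.003  0.215]
 [ 0.984 -0.029  0.175 -0.538]
 [-0.175  0.002  0.985 -1.373]
 [ 0.     0.     0.     1.   ]]
{'color': (420, 560, 3), 'z_map': (420, 560), 'fx': 392.7951106208956, 'fy': 392.7951106208956, 'cx': 279.0010824579373, 'cy': 210.60983762734742, 'world_to_cam': (4, 4)}
[[-0.682 -0.731  0.02   0.511]
 [ 0.332 -0.285  0.899 -0.186]
 [-0.651  0.621  0.437 -1.078]
 [ 0.     0.     0.     1.   ]]
```

View pics/top0.png

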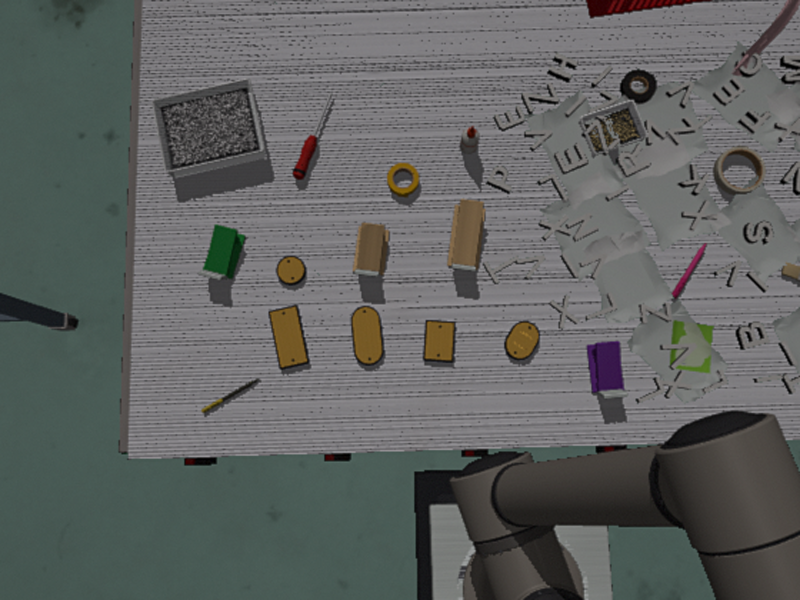

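View pics/scene0.png

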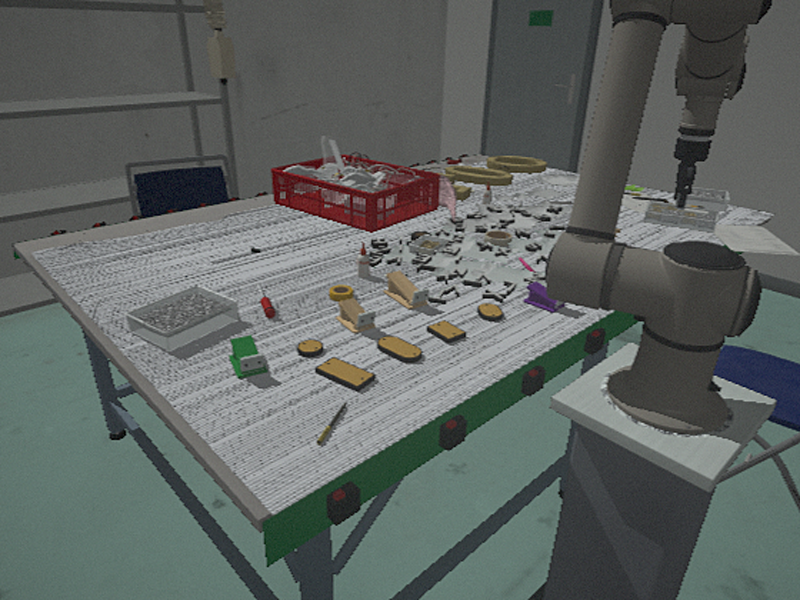

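Top view (800x600 scale): long square (288,337), long round (367,336), short square (439,341), short round (522,341), disc (291,270), tape (403,180). The plywood racks are the short one at (370,248) and the long one at (466,235). The green and purple racks are look-alikes.

```bash
cat >> look.py <<'E'
from scipy.spatial.transform import Rotation as Ro
def brass(d):
    h=cv2.cvtColor(d['color'],cv2.COLOR_RGB2HSV)
    m=cv2.inRange(h,(12,120,60),(32,255,255))
    return cv2.morphologyEx(m,cv2.MORPH_CLOSE,np.ones((5,5),np.uint8))
def blanks(d,z=0.012,amin=150,box=None):
    """rect fits in world of brass faces lying in plane z: (centre,len,wid,yaw of long side)"""
    out=[]
    for c in cv2.findContours(brass(d),cv2.RETR_EXTERNAL,cv2.CHAIN_APPROX_NONE)[0]:
        if cv2.contourArea(c)<amin: continue
        w=np.array([world(d,u,v,z)[:2] for u,v in c[:,0]],np.float32)*1000
        (cx,cy),(a,b),t=cv2.minAreaRect(w)
        if a<b: a,b,t=b,a,t+90
        t=(t+90)%180-90
        out.append((round(cx/1000,4),round(cy/1000,4),round(a),round(b),round(np.radians(t),3)))
    return out
E
python3 - <<'E'
from look import *
d=dict(np.load('top.npz'))
for b in blanks(d): print(b)
h=cv2.cvtColor(d['color'],cv2.COLOR_RGB2HSV)
for n,(u,v) in dict(short=(370,248),long=(466,235),slong=(463,265),sshort=(368,271)).items(): u=int(u*.7);v=int(v*.7);print(n,h[v,u],world(d,u,v))
# world points via depth, wood mask near racks
m=cv2.inRange(h,(8,60,60),(20,140,255))
for c in cv2.findContours(m,cv2.RETR_EXTERNAL,cv2.CHAIN_APPROX_NONE)[0]:
    if cv2.contourArea(c)<300: continue
    mm=np.zeros_like(m);cv2.drawContours(mm,[c],-1,255,-1);mm=cv2.erode(mm,np.ones((3,3)))
    P=np.array([world(d,u,v) for v,u in np.argwhere(mm)]); P=P[P[:,2]>.01]
    c0=P.mean(0);n=np.linalg.svd(P-c0)[2][2];n*=np.sign(n[2])
    print('wood',cv2.minAreaRect(c),c0.round(4),n.round(3),P.min(0).round(3),P.max(0).round(3))
E
```

```text
(0.4436, -0.023, 69, 51, np.float64(-0.59))
(0.4471, 0.1313, 70, 51, np.float64(-0.101))
(0.4612, 0.2657, 106, 51, np.float64(0.086))
(0.463, 0.4125, 107, 51, np.float64(0.195))
(0.59, 0.4077, 49, 47, np.float64(1.541))
(0.7639, 0.1901, 60, 58, np.float64(-0.03))
short [ 18 108  97] [0.62434694 0.25461236 0.02939403]
long [ 17 107 110] [0.64214513 0.07435843 0.03608489]
slong [ 18  46 112] [0.58637568 0.08158701 0.02896291]
sshort [ 26  16 113] [0.57982714 0.26073923 0.03383315]
wood ((259.42071533203125, 173.21340942382812), (21.865446090698242, 34.12334442138672), 6.340191841125488) [0.6226 0.2544 0.0383] [0.105 0.993 0.062] [0.296 0.202 0.01 ] [0.666 0.283 1.446]
wood ((326.4077453613281, 163.23846435546875), (21.706077575683594, 47.50529861450195), 7.125016689300537) [0.6424 0.073  0.0506] [-0.172 -0.984  0.048] [0.296 0.044 0.01 ] [0.702 0.202 1.446]
```

{"api": "move_arm", "payload": {"increments": [{"tx": 3.0, "ty": -4, "tz": 0, "hand": -1}, {"tx": 3.0, "ty": -4}, {"tx": 3.0, "ty": -4}, {"tx": 3.0, "ty": -4}, {"tx": 3.0, "ty": -4}, {"tx": 3.0, "ty": -4}, {"tx": 3.0, "ty": -4}, {"tx": 3.0, "ty": -4}, {"tx": 3.0, "ty": -4}, {"wz": 0.1}], "grip_force": 40}}

```text
validation failed for argument at $.in...
```

{"api": "move_arm", "payload": {"increments": [{"tx": 0, "ty": 0, "tz": -3, "wx": 0, "wy": 0, "wz": 0.1125, "hand": -1}, {"tx": 0, "ty": 0, "tz": -3, "wx": 0, "wy": 0, "wz": 0.1125, "hand": -1}, {"tx": 0, "ty": 0, "tz": -3, "wx": 0, "wy": 0, "wz": 0.1125, "hand": -1}, {"tx": 0, "ty": 0, "tz": -3, "wx": 0, "wy": 0, "wz": 0.1125, "hand": -1}, {"tx": 1.8, "ty": -4.2, "tz": 0, "wx": 0, "wy": 0, "wz": 0, "hand": -1}, {"tx": 1.8, "ty": -4.2, "tz": 0, "wx": 0, "wy": 0, "wz": 0, "hand": -1}, {"tx": 1.8, "ty": -4.2, "tz": 0, "wx": 0, "wy": 0, "wz": 0, "hand": -1}, {"tx": 1.8, "ty": -4.2, "tz": 0, "wx": 0, "wy": 0, "wz": 0, "hand": -1}, {"tx": 1.8, "ty": -4.2, "tz": 0, "wx": 0, "wy": 0, "wz": 0, "hand": -1}, {"tx": 1.8, "ty": -4.2, "tz": 0, "wx": 0, "wy": 0, "wz": 0, "hand": -1}], "grip_force": 40}}

```text
time_s: 1.1
position: [0.3365, -0.2189, 0.3511]
tool_rot: [-3.141, 0.0, -0.001]
contact_force: [1.2, 0.3, 0.1]
finger_gap: 0.998
grasp_force: 0.0
```

{"api": "move_arm", "payload": {"increments": [{"tx": 1.8, "ty": -4.2, "tz": 0, "wx": 0, "wy": 0, "wz": 0, "hand": -1}, {"tx": 1.8, "ty": -4.2, "tz": 0, "wx": 0, "wy": 0, "wz": 0, "hand": -1}, {"tx": 1.8, "ty": -4.2, "tz": 0, "wx": 0, "wy": 0, "wz": 0, "hand": -1}, {"tx": 1.8, "ty": -4.2, "tz": 0, "wx": 0, "wy": 0, "wz": 0, "hand": -1}, {"tx": 1.8, "ty": -4.2, "tz": 0, "wx": 0, "wy": 0, "wz": 0, "hand": -1}, {"tx": 1.8, "ty": -4.2, "tz": 0, "wx": 0, "wy": 0, "wz": 0, "hand": -1}, {"tx": 1.8, "ty": -4.2, "tz": 0, "wx": 0, "wy": 0, "wz": 0, "hand": -1}, {"tx": 1.8, "ty": -4.2, "tz": 0, "wx": 0, "wy": 0, "wz": 0, "hand": -1}, {"tx": 0, "ty": 0, "tz": 0, "wx": 0, "wy": 0, "wz": 0, "hand": -1}, {"tx": 0, "ty": 0, "tz": 0, "wx": 0, "wy": 0, "wz": 0, "hand": -1}]}}

```text
time_s: 2.1
position: [0.4802, 0.1159, 0.3505]
tool_rot: [3.141, 0.002, 0.002]
contact_force: [-0.5, 0.0, -0.1]
finger_gap: 0.999
grasp_force: 0.0
```

```bash
python3 - <<'E'
from look import *
d=grab('wrist'); print(status.read_state()['position'],status.read_state()['tool_rot']); print(d['fx'],np.linalg.inv(d['world_to_cam']).round(3))
cv2.imwrite('pics/w1.png',cv2.resize(d['color'][:,:,::-1],(800,600),interpolation=cv2.INTER_CUBIC))
for b in blanks(d,amin=500): print(b)
E
```

```text
[0.48008476 0.11505394 0.35080516] [3.14096867e+00 1.21383163e-03 5.47804861e-04]
372.718427840141 [[ 0.002  0.947  0.321  0.562]
 [-1.     0.002 -0.     0.116]
 [-0.001 -0.321  0.947  0.492]
 [ 0.     0.     0.     1.   ]]
(0.4433, -0.0216, 70, 51, np.float64(-0.557))
(0.4468, 0.1326, 71, 51, np.float64(-0.1))
(0.4616, 0.267, 105, 51, np.float64(0.083))
(0.4627, 0.4139, 107, 51, np.float64(0.195))
(0.5901, 0.4084, 50, 50, np.float64(0.704))
(0.6248, 0.077, 79, 57, np.float64(-0.166))
(0.6222, 0.2557, 83, 62, np.float64(-0.154))
```

View pics/w1.png

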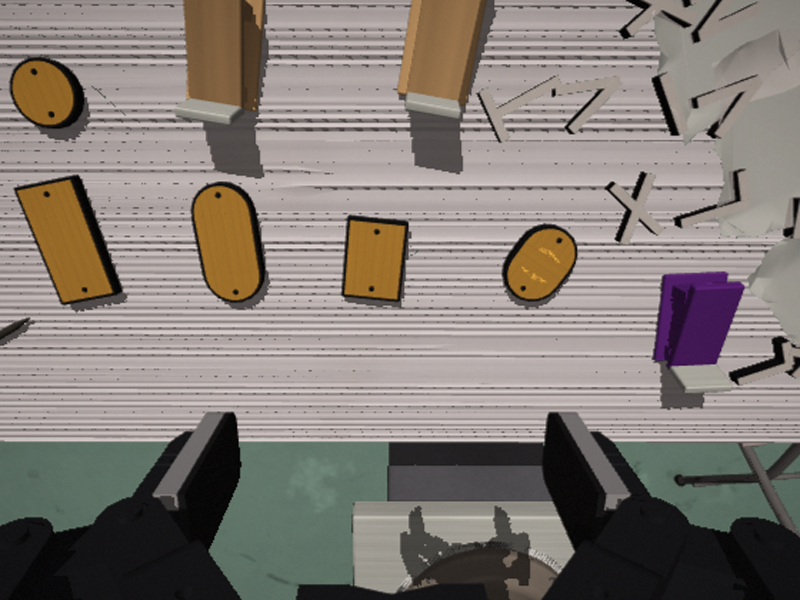

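{"api": "move_arm", "payload": {"increments": [{"tx": 2, "ty": -1, "tz": 0, "wx": 0, "wy": 0, "wz": 0, "hand": -1}, {"tx": 2, "ty": -1, "tz": 0, "wx": 0, "wy": 0, "wz": 0, "hand": -1}, {"tx": 2, "ty": -1, "tz": 0, "wx": 0, "wy": 0, "wz": 0, "hand": -1}, {"tx": 2, "ty": -1, "tz": 0, "wx": 0, "wy": 0, "wz": 0, "hand": -1}, {"tx": 2, "ty": -1, "tz": 0, "wx": 0, "wy": 0, "wz": 0, "hand": -1}, {"tx": 2, "ty": -1, "tz": 0, "wx": 0, "wy": 0, "wz": 0, "hand": -1}, {"tx": 0, "ty": 0, "tz": 0, "wx": 0, "wy": 0, "wz": 0, "hand": -1}, {"tx": 0, "ty": 0, "tz": 0, "wx": 0, "wy": 0, "wz": 0, "hand": -1}, {"tx": 0, "ty": 0, "tz": 0, "wx": 0, "wy": 0, "wz": 0, "hand": -1}, {"tx": 0, "ty": 0, "tz": 0, "wx": 0, "wy": 0, "wz": 0, "hand": -1}]}}

```text
time_s: 3.15
position: [0.5999, 0.1744, 0.352]
tool_rot: [3.142, -0.001, -0.001]
contact_force: [-0.0, -1.4, -0.1]
finger_gap: 0.999
grasp_force: 0.0
```

```bash
python3 - <<'E'
from look import *
d=grab('wrist'); print(status.read_state()['position'])
cv2.imwrite('pics/w2.png',cv2.resize(d['color'][:300,100:500,::-1],(800,600),interpolation=cv2.INTER_CUBIC))
E
```

```text
[0.59993704 0.17456063 0.35197383]
```

View pics/w2.png

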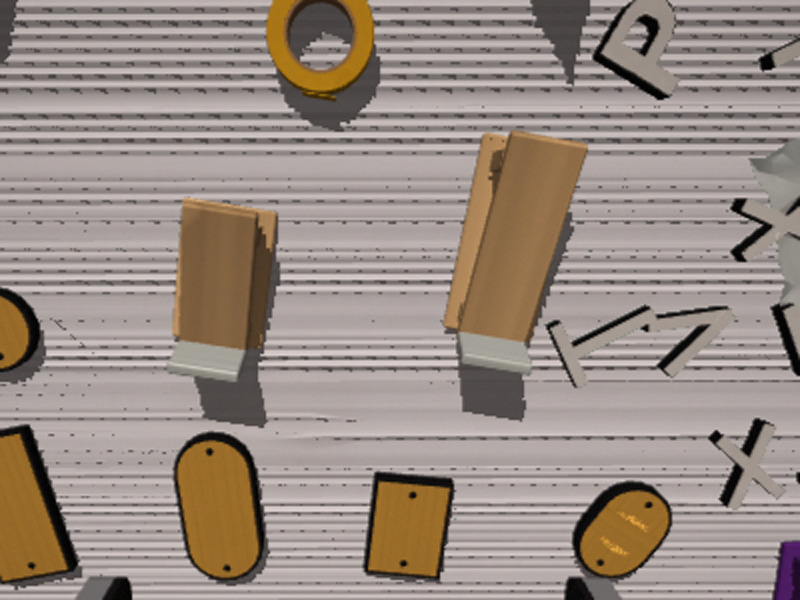

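The wrist crop shows the beds. In crop pixels the short rack's top corners are (183,201) and (257,210), with its stop foot at (176,339)–(247,349). The long rack's top corners are (513,132) and (587,144), with its foot at (460,332)–(531,343).

```bash
python3 - <<'E'
from look import *
d=dict(np.load('wrist.npz'))
for n,L,tl,tr,fl,fr in [('short',.088,(183,201),(257,210),(176,339),(247,349)),('long',.122,(513,132),(587,144),(460,332),(531,343))]:
    zt=.022+L*np.sin(np.radians(15))
    W=[world(d,u/2+100,v/2,z) for (u,v),z in [(tl,zt),(tr,zt),(fl,.022),(fr,.022)]]
    t=(W[0]+W[1])/2;f=(W[2]+W[3])/2;a=t-f
    print(n,'foot',f.round(4),'top',t.round(4),'len',np.linalg.norm(a).round(4),'yaw',np.arctan2(a[1],a[0]).round(3),'perp yaws',[np.arctan2(*( (p-q)[[0,1]]*[-1,1])).round(3) for p,q in [(W[0],W[1]),(W[2],W[3])]],'wid',[np.linalg.norm(W[0]-W[1]).round(4),np.linalg.norm(W[2]-W[3]).round(4)])
    # depth-based bed points inside the quad
    q=np.array([np.array(p)/2+[100,0] for p in (tl,tr,fr,fl)],np.int32);m=np.zeros(d['z_map'].shape,np.uint8);cv2.fillConvexPoly(m,q,255);m=cv2.erode(m,np.ones((7,7)))
    P=np.array([world(d,u,v) for v,u in np.argwhere(m) if d['z_map'][v,u]>0]);c=np.median(P,0);P=P[abs(P[:,2]-c[2])<.03]
    A=np.c_[P[:,:2],np.ones(len(P))];k=np.linalg.lstsq(A,P[:,2],rcond=None)[0]
    print(' depth slope',np.degrees(np.arctan(np.hypot(*k[:2]))).round(1),'dir',np.arctan2(k[1],k[0]).round(3),'z foot',(k@[*f[:2],1]).round(4),'z top',(k@[*t[:2],1]).round(4))
E
```

```text
short foot [0.5829 0.2624 0.022 ] top [0.6686 0.2485 0.0448] len 0.0898 yaw -0.161 perp yaws [np.float64(-0.118), np.float64(-0.144)] wid [np.float64(0.0427), np.float64(0.0457)]
 depth slope 15.0 dir -0.163 z foot 0.0214 z top 0.0447
long foot [0.587  0.0804 0.022 ] top [0.7041 0.0636 0.0536] len 0.1225 yaw -0.142 perp yaws [np.float64(-0.149), np.float64(-0.155)] wid [np.float64(0.0417), np.float64(0.0464)]
 depth slope 15.0 dir -0.167 z foot 0.021 z top 0.0526
```

```bash
cat > plan.py <<'E'
from look import *
BL=dict(ss=(.4468,.1322,-.10),sr=(.4434,-.0222,-.57),ls=(.4627,.4134,.195),lr=(.4614,.2667,.084))
RK=dict(s=((.583,.262,.0218),-.155,.038),l=((.587,.0805,.0216),-.150,.056))
FL=Ro.from_euler('x',np.pi)
def pick(b,z=-.002): x,y,t=BL[b]; return np.array([x,y,z]),Ro.from_euler('z',t)*FL
def place(r,up,dist=0.,dx=.003,tip=.008):
    """TCP pose so blank centre (tip behind TCP) lies dist over its seat"""
    f,yaw,h=RK[r]; B=Ro.from_euler('z',yaw)*Ro.from_euler('y',-np.radians(15))
    return np.array(f)+B.apply([h+dx,0,(.018 if up else .006)+dist-tip]),B*FL
def chain(*poses):
    s=status.read_state(); p=s['position'];R=Ro.from_euler('xyz',s['tool_rot'])
    print('at',p.round(4),s['tool_rot'].round(3),'gap',round(s['finger_gap'],3),'t',s['time_s'])
    for q,S in poses:
        w=(R.inv()*S).as_rotvec(); t=S.inv().apply(q-p)*100
        print('turn',w.round(3),'then shift cm',t.round(2)); p,R=q,S
E
python3 - <<'E'
from plan import *
p,R=pick('ss'); chain((p+[0,0,.1],R),(p,R))
E
```

```text
at [0.5999 0.1746 0.352 ] [ 3.142e+00 -1.000e-03 -1.000e-03] gap 0.997 t 3.2
turn [ 0.    -0.001  0.099] then shift cm [-14.81   5.74  25.4 ]
turn [0. 0. 0.] then shift cm [ 0. -0. 10.]
```

{"api": "move_arm", "payload": {"increments": [{"wz": 0.1}, {"tx": -1.85, "ty": 0.72, "tz": 3.18}, {"tx": -1.85, "ty": 0.72, "tz": 3.18}, {"tx": -1.85, "ty": 0.72, "tz": 3.18}, {"tx": -1.85, "ty": 0.72, "tz": 3.18}, {"tx": -1.85, "ty": 0.72, "tz": 3.18}, {"tx": -1.85, "ty": 0.72, "tz": 3.18}, {"tx": -1.85, "ty": 0.72, "tz": 3.18}, {"tx": -1.85, "ty": 0.72, "tz": 3.18}, {"tx": 0}]}}

```text
validation failed for argument at $.in...
```

{"api": "move_arm", "payload": {"increments": [{"tx": 0, "ty": 0, "tz": 0, "wx": 0, "wy": 0, "wz": 0.1, "hand": -1}, {"tx": -1.85, "ty": 0.72, "tz": 3.18, "wx": 0, "wy": 0, "wz": 0, "hand": -1}, {"tx": -1.85, "ty": 0.72, "tz": 3.18, "wx": 0, "wy": 0, "wz": 0, "hand": -1}, {"tx": -1.85, "ty": 0.72, "tz": 3.18, "wx": 0, "wy": 0, "wz": 0, "hand": -1}, {"tx": -1.85, "ty": 0.72, "tz": 3.18, "wx": 0, "wy": 0, "wz": 0, "hand": -1}, {"tx": -1.85, "ty": 0.72, "tz": 3.18, "wx": 0, "wy": 0, "wz": 0, "hand": -1}, {"tx": -1.85, "ty": 0.72, "tz": 3.18, "wx": 0, "wy": 0, "wz": 0, "hand": -1}, {"tx": -1.85, "ty": 0.72, "tz": 3.18, "wx": 0, "wy": 0, "wz": 0, "hand": -1}, {"tx": -1.85, "ty": 0.72, "tz": 3.18, "wx": 0, "wy": 0, "wz": 0, "hand": -1}, {"tx": 0, "ty": 0, "tz": 0, "wx": 0, "wy": 0, "wz": 0, "hand": -1}]}}

```text
time_s: 4.2
position: [0.4422, 0.1318, 0.0941]
tool_rot: [3.139, 0.009, -0.1]
contact_force: [0.7, -0.2, 0.6]
finger_gap: 0.998
grasp_force: 0.0
```

{"api": "move_arm", "payload": {"increments": [{"tx": 0, "ty": 0, "tz": 2, "wx": 0, "wy": 0, "wz": 0, "hand": -1}, {"tx": 0, "ty": 0, "tz": 2, "wx": 0, "wy": 0, "wz": 0, "hand": -1}, {"tx": 0, "ty": 0, "tz": 1, "wx": 0, "wy": 0, "wz": 0, "hand": -1}, {"tx": 0, "ty": 0, "tz": 1, "wx": 0, "wy": 0, "wz": 0, "hand": -1}, {"tx": 0, "ty": 0, "tz": 1, "wx": 0, "wy": 0, "wz": 0, "hand": -1}, {"tx": 0, "ty": 0, "tz": 0, "wx": 0, "wy": 0, "wz": 0, "hand": -1}, {"tx": 0, "ty": 0, "tz": 0, "wx": 0, "wy": 0, "wz": 0, "hand": -1}, {"tx": 0, "ty": 0, "tz": 0, "wx": 0, "wy": 0, "wz": 0, "hand": -1}, {"tx": 0, "ty": 0, "tz": 0, "wx": 0, "wy": 0, "wz": 0, "hand": -1}, {"tx": 0, "ty": 0, "tz": 0, "wx": 0, "wy": 0, "wz": 0, "hand": -1}]}}

```text
time_s: 5.2
position: [0.4476, 0.1326, 0.0272]
tool_rot: [-3.142, -0.001, -0.1]
contact_force: [0.4, -0.2, -0.5]
finger_gap: 1.001
grasp_force: 0.0
```

```bash
python3 - <<'E'
from plan import *
chain(pick('ss'))
E
```

```text
at [0.4476 0.1326 0.0272] [-3.142e+00 -1.000e-03 -1.000e-01] gap 1.001 t 5.2
turn [-0.    -0.001 -0.   ] then shift cm [-0.08  0.05  2.92]
```

{"api": "move_arm", "payload": {"increments": [{"tx": 0, "ty": 0, "tz": 0.9, "wx": 0, "wy": 0, "wz": 0, "hand": -1}, {"tx": 0, "ty": 0, "tz": 1, "wx": 0, "wy": 0, "wz": 0, "hand": -1}, {"tx": 0, "ty": 0, "tz": 1, "wx": 0, "wy": 0, "wz": 0, "hand": -1}, {"tx": 0, "ty": 0, "tz": 0, "wx": 0, "wy": 0, "wz": 0, "hand": -1}, {"tx": 0, "ty": 0, "tz": 0, "wx": 0, "wy": 0, "wz": 0, "hand": 1}, {"tx": 0, "ty": 0, "tz": 0, "wx": 0, "wy": 0, "wz": 0, "hand": 1}, {"tx": 0, "ty": 0, "tz": 0, "wx": 0, "wy": 0, "wz": 0, "hand": 1}, {"tx": 0, "ty": 0, "tz": 0, "wx": 0, "wy": 0, "wz": 0, "hand": 1}, {"tx": 0, "ty": 0, "tz": 0, "wx": 0, "wy": 0, "wz": 0, "hand": 1}, {"tx": 0, "ty": 0, "tz": 0, "wx": 0, "wy": 0, "wz": 0, "hand": 1}], "grip_force": 40}}

```text
time_s: 6.2
position: [0.4476, 0.1327, -0.0017]
tool_rot: [-3.142, -0.001, -0.1]
contact_force: [-1.1, 0.3, 6.0]
finger_gap: 0.642
grasp_force: 43.1
```

```bash
python3 - <<'E'
from plan import *
p,R=pick('ss',.12); q,S=place('s',0,.05); chain((p,R),(p,S),(q,S),place('s',0,.002))
d=grab('wrist'); cv2.imwrite('pics/w3.png',d['color'][:,:,::-1])
E
```

```text
at [ 0.4476  0.1327 -0.0017] [-3.142e+00 -1.000e-03 -1.000e-01] gap 0.642 t 6.2
turn [-0.    -0.001 -0.   ] then shift cm [ -0.08   0.05 -12.17]
turn [-0.007  0.262  0.055] then shift cm [0. 0. 0.]
turn [0. 0. 0.] then shift cm [ 12.62 -14.93   7.65]
turn [0. 0. 0.] then shift cm [ 0.  -0.   4.8]
```

View pics/w3.png

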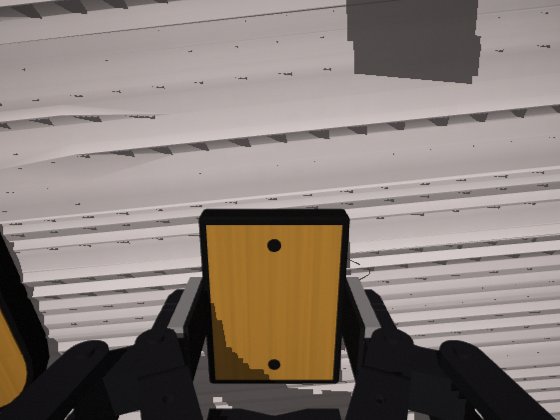

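The blank is gripped between the pads, gap 0.64 (about 55 mm), with the blank at (275,300). Lift it and carry it to the short rack.

{"api": "move_arm", "payload": {"increments": [{"tx": 0, "ty": 0, "tz": -1.5, "wx": 0, "wy": 0, "wz": 0, "hand": 1}, {"tx": 0, "ty": 0, "tz": -2.5, "wx": 0, "wy": 0, "wz": 0, "hand": 1}, {"tx": 0, "ty": 0, "tz": -2.5, "wx": 0, "wy": 0, "wz": 0, "hand": 1}, {"tx": 0, "ty": 0, "tz": -2.5, "wx": 0, "wy": 0, "wz": 0, "hand": 1}, {"tx": 0, "ty": 0, "tz": -2.5, "wx": 0, "wy": 0, "wz": 0, "hand": 1}, {"tx": 0, "ty": 0, "tz": -0.6, "wx": 0, "wy": 0, "wz": 0, "hand": 1}, {"tx": 0, "ty": 0, "tz": 0, "wx": -0.003, "wy": 0.131, "wz": 0.028, "hand": 1}, {"tx": 0, "ty": 0, "tz": 0, "wx": -0.004, "wy": 0.131, "wz": 0.027, "hand": 1}, {"tx": 0, "ty": 0, "tz": 0, "wx": 0, "wy": 0, "wz": 0, "hand": 1}, {"tx": 0, "ty": 0, "tz": 0, "wx": 0, "wy": 0, "wz": 0, "hand": 1}]}}

```text
time_s: 7.25
position: [0.4469, 0.1328, 0.1184]
tool_rot: [3.141, -0.259, -0.154]
contact_force: [0.0, -0.0, -0.3]
finger_gap: 0.642
grasp_force: 42.8
```

{"api": "move_arm", "payload": {"increments": [{"tx": 1.6, "ty": -1.85, "tz": 0.95, "wx": 0, "wy": 0, "wz": 0, "hand": 1}, {"tx": 1.6, "ty": -1.85, "tz": 0.95, "wx": 0, "wy": 0, "wz": 0, "hand": 1}, {"tx": 1.6, "ty": -1.85, "tz": 0.95, "wx": 0, "wy": 0, "wz": 0, "hand": 1}, {"tx": 1.6, "ty": -1.85, "tz": 0.95, "wx": 0, "wy": 0, "wz": 0, "hand": 1}, {"tx": 1.6, "ty": -1.85, "tz": 0.95, "wx": 0, "wy": 0, "wz": 0, "hand": 1}, {"tx": 1.6, "ty": -1.85, "tz": 0.95, "wx": 0, "wy": 0, "wz": 0, "hand": 1}, {"tx": 1.6, "ty": -1.85, "tz": 0.95, "wx": 0, "wy": 0, "wz": 0, "hand": 1}, {"tx": 1.4, "ty": -1.85, "tz": 0.95, "wx": 0, "wy": 0, "wz": 0, "hand": 1}, {"tx": 0, "ty": 0, "tz": 0, "wx": 0, "wy": 0, "wz": 0, "hand": 1}, {"tx": 0, "ty": 0, "tz": 0, "wx": 0, "wy": 0, "wz": 0, "hand": 1}]}}

```text
time_s: 8.25
position: [0.6104, 0.2567, 0.0769]
tool_rot: [3.141, -0.26, -0.155]
contact_force: [-0.8, -0.0, -1.2]
finger_gap: 0.64
grasp_force: 42.9
```

```bash
python3 - <<'E'
from plan import *
chain(place('s',0,.001))
d=grab('wrist'); cv2.imwrite('pics/w4.png',d['color'][:,:,::-1])
E
```

```text
at [0.6104 0.2567 0.0769] [ 3.141 -0.26  -0.155] gap 0.64 t 8.25
turn [ 0.001  0.002 -0.   ] then shift cm [-0.02 -0.1   4.7 ]
```

View pics/w4.png

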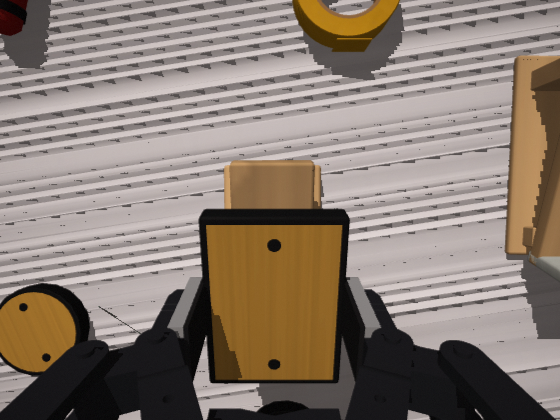

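The blank (centre column 275) lines up with the bed (columns 228–318, centre 273). Lower it.

{"api": "move_arm", "payload": {"increments": [{"tx": 0, "ty": -0.1, "tz": 1, "wx": 0, "wy": 0, "wz": 0, "hand": 1}, {"tx": 0, "ty": 0, "tz": 1, "wx": 0, "wy": 0, "wz": 0, "hand": 1}, {"tx": 0, "ty": 0, "tz": 1, "wx": 0, "wy": 0, "wz": 0, "hand": 1}, {"tx": 0, "ty": 0, "tz": 0.8, "wx": 0, "wy": 0, "wz": 0, "hand": 1}, {"tx": 0, "ty": 0, "tz": 0.4, "wx": 0, "wy": 0, "wz": 0, "hand": 1}, {"tx": 0, "ty": 0, "tz": 0.3, "wx": 0, "wy": 0, "wz": 0, "hand": 1}, {"tx": 0, "ty": 0, "tz": 0.2, "wx": 0, "wy": 0, "wz": 0, "hand": 1}, {"tx": 0, "ty": 0, "tz": 0, "wx": 0, "wy": 0, "wz": 0, "hand": 1}, {"tx": 0, "ty": 0, "tz": 0, "wx": 0, "wy": 0, "wz": 0, "hand": 1}, {"tx": 0, "ty": 0, "tz": 0, "wx": 0, "wy": 0, "wz": 0, "hand": 1}]}}

```text
time_s: 9.3
position: [0.6223, 0.2562, 0.0331]
tool_rot: [-3.141, -0.263, -0.156]
contact_force: [0.4, 0.4, -0.7]
finger_gap: 0.64
grasp_force: 42.9
```

```bash
python3 - <<'E'
from plan import *
chain(place('s',0,.0)); print(status.read_state()['contact_force'])
E
```

```text
at [0.6223 0.2562 0.0331] [-3.141 -0.263 -0.156] gap 0.64 t 9.3
turn [-0.    -0.001 -0.001] then shift cm [-0.03  0.03  0.26]
[ 0.42553119  0.35444053 -0.66600686]
```

{"api": "move_arm", "payload": {"increments": [{"tx": 0, "ty": 0, "tz": 0.15, "wx": 0, "wy": 0, "wz": 0, "hand": 1}, {"tx": 0, "ty": 0, "tz": 0.1, "wx": 0, "wy": 0, "wz": 0, "hand": 1}, {"tx": 0, "ty": 0, "tz": 0, "wx": 0, "wy": 0, "wz": 0, "hand": 1}, {"tx": 0, "ty": 0, "tz": 0, "wx": 0, "wy": 0, "wz": 0, "hand": -0.5}, {"tx": 0, "ty": 0, "tz": 0, "wx": 0, "wy": 0, "wz": 0, "hand": -0.6}, {"tx": 0, "ty": 0, "tz": 0, "wx": 0, "wy": 0, "wz": 0, "hand": -1}, {"tx": 0, "ty": 0, "tz": 0, "wx": 0, "wy": 0, "wz": 0, "hand": -1}, {"tx": 0, "ty": 0, "tz": 0, "wx": 0, "wy": 0, "wz": 0, "hand": -1}, {"tx": 0, "ty": 0, "tz": 0, "wx": 0, "wy": 0, "wz": 0, "hand": -1}, {"tx": 0, "ty": 0, "tz": 0, "wx": 0, "wy": 0, "wz": 0, "hand": -1}]}}

```text
time_s: 10.3
position: [0.6228, 0.2559, 0.0303]
tool_rot: [-3.142, -0.262, -0.156]
contact_force: [0.3, -0.7, -0.4]
finger_gap: 1.0
grasp_force: 0.0
```

{"api": "move_arm", "payload": {"increments": [{"tx": 0, "ty": 0, "tz": -1, "wx": 0, "wy": 0, "wz": 0, "hand": -1}, {"tx": 0, "ty": 0, "tz": -2, "wx": 0, "wy": 0, "wz": 0, "hand": -1}, {"tx": 0, "ty": 0, "tz": -2, "wx": 0, "wy": 0, "wz": 0, "hand": -1}, {"tx": 0, "ty": 0, "tz": -2, "wx": 0, "wy": 0, "wz": 0, "hand": -1}, {"tx": 0, "ty": 0, "tz": -2, "wx": 0, "wy": 0, "wz": 0, "hand": -1}, {"tx": 0, "ty": 0, "tz": -2, "wx": 0, "wy": 0, "wz": 0, "hand": -1}, {"tx": 0, "ty": 0, "tz": -1, "wx": 0, "wy": 0, "wz": 0, "hand": -1}, {"tx": 0, "ty": 0, "tz": 0, "wx": 0, "wy": 0, "wz": 0, "hand": -1}, {"tx": 0, "ty": 0, "tz": 0, "wx": 0, "wy": 0, "wz": 0, "hand": -1}, {"tx": 0, "ty": 0, "tz": 0, "wx": 0, "wy": 0, "wz": 0, "hand": -1}]}}

```text
time_s: 11.3
position: [0.5917, 0.2604, 0.145]
tool_rot: [3.141, -0.26, -0.155]
contact_force: [0.1, -0.6, -0.0]
finger_gap: 1.001
grasp_force: 0.0
```

```bash
cat >> plan.py <<'E'
def seat(d,r,up):
    """brass faces in the plane of the blank's top on rack r: pose in seat frame (mm, rad)"""
    f,yaw,h=RK[r]; B=Ro.from_euler('z',yaw)*Ro.from_euler('y',-np.radians(15)); zt=.024 if up else .012
    M=np.linalg.inv(d['world_to_cam']); o=B.inv().apply(M[:3,3]-f)
    for c in cv2.findContours(brass(d),cv2.RETR_EXTERNAL,cv2.CHAIN_APPROX_NONE)[0]:
        if cv2.contourArea(c)<500: continue
        u,v=c[:,0].T; k=B.inv().apply(np.c_[(u-d['cx'])/d['fx'],-(v-d['cy'])/d['fy'],-np.ones(len(u))]@M[:3,:3].T)
        P=(o+k*((zt-o[2])/k[:,2])[:,None])[:,:2]*1000
        (x,y),(a,b),t=cv2.minAreaRect(P.astype(np.float32))
        if a<b: a,b,t=b,a,t+90
        if abs(y)<40 and -20<x<120:
            print('seat',r,'centre',round(x,1),round(y,1),'size',round(a),round(b),'yaw',round(np.radians((t+90)%180-90),3))
E
python3 - <<'E'
from plan import *
d=grab('wrist'); seat(d,'s',0)
cv2.imwrite('pics/w5.png',d['color'][:,:,::-1])
p,R=pick('sr',.1); chain((p,R),pick('sr',.03))
E
```

```text
seat s centre 40.3 0.6 size 70 50 yaw -0.001
seat s centre 85.0 0.1 size 48 9 yaw 1.57
at [0.5918 0.2605 0.145 ] [ 3.141 -0.26  -0.156] gap 0.999 t 11.35
turn [-0.053 -0.257  0.412] then shift cm [ 2.76 31.8   4.5 ]
turn [0. 0. 0.] then shift cm [ 0. -0.  7.]
```

View pics/w5.png

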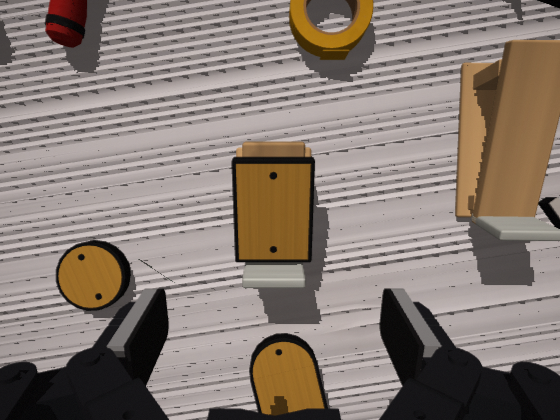

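The blank is seated at (40.3, 0.6) mm with yaw 0, flat against the backstop. Next, the short round.

{"api": "move_arm", "payload": {"increments": [{"tx": 0, "ty": 0, "tz": 0, "wx": -0.013, "wy": -0.064, "wz": 0.103, "hand": -1}, {"tx": 0, "ty": 0, "tz": 0, "wx": -0.013, "wy": -0.064, "wz": 0.103, "hand": -1}, {"tx": 0, "ty": 0, "tz": 0, "wx": -0.013, "wy": -0.064, "wz": 0.103, "hand": -1}, {"tx": 0, "ty": 0, "tz": 0, "wx": -0.014, "wy": -0.065, "wz": 0.103, "hand": -1}, {"tx": 0.35, "ty": 4, "tz": 0.5, "wx": 0, "wy": 0, "wz": 0, "hand": -1}, {"tx": 0.35, "ty": 4, "tz": 0.5, "wx": 0, "wy": 0, "wz": 0, "hand": -1}, {"tx": 0.35, "ty": 4, "tz": 0.5, "wx": 0, "wy": 0, "wz": 0, "hand": -1}, {"tx": 0.35, "ty": 4, "tz": 0.5, "wx": 0, "wy": 0, "wz": 0, "hand": -1}, {"tx": 0.35, "ty": 4, "tz": 0.5, "wx": 0, "wy": 0, "wz": 0, "hand": -1}, {"tx": 0.35, "ty": 4, "tz": 0.5, "wx": 0, "wy": 0, "wz": 0, "hand": -1}]}}

```text
time_s: 12.35
position: [0.4793, 0.046, 0.115]
tool_rot: [-3.14, 0.0, -0.57]
contact_force: [0.3, -0.5, -0.8]
finger_gap: 0.999
grasp_force: 0.0
```

{"api": "move_arm", "payload": {"increments": [{"tx": 0.35, "ty": 4, "tz": 0.5, "wx": 0, "wy": 0, "wz": 0, "hand": -1}, {"tx": 0.35, "ty": 3.8, "tz": 0.5, "wx": 0, "wy": 0, "wz": 0, "hand": -1}, {"tx": 0, "ty": 0, "tz": 0, "wx": 0, "wy": 0, "wz": 0, "hand": -1}, {"tx": 0, "ty": 0, "tz": 2, "wx": 0, "wy": 0, "wz": 0, "hand": -1}, {"tx": 0, "ty": 0, "tz": 2, "wx": 0, "wy": 0, "wz": 0, "hand": -1}, {"tx": 0, "ty": 0, "tz": 1, "wx": 0, "wy": 0, "wz": 0, "hand": -1}, {"tx": 0, "ty": 0, "tz": 1, "wx": 0, "wy": 0, "wz": 0, "hand": -1}, {"tx": 0, "ty": 0, "tz": 0.8, "wx": 0, "wy": 0, "wz": 0, "hand": -1}, {"tx": 0, "ty": 0, "tz": 0, "wx": 0, "wy": 0, "wz": 0, "hand": -1}, {"tx": 0, "ty": 0, "tz": 0, "wx": 0, "wy": 0, "wz": 0, "hand": -1}]}}

```text
time_s: 13.35
position: [0.4446, -0.022, 0.0378]
tool_rot: [-3.14, -0.001, -0.57]
contact_force: [-0.1, 0.2, -0.2]
finger_gap: 1.004
grasp_force: 0.0
```

```bash
python3 - <<'E'
from plan import *
chain(pick('sr',-.001))
d=grab('wrist'); print(blanks(d,amin=500))
E
```

```text
at [ 0.4446 -0.022   0.0378] [-3.14e+00 -1.00e-03 -5.70e-01] gap 1.004 t 13.35
turn [-0.002 -0.001  0.   ] then shift cm [-0.09  0.09  3.88]
[(0.4438, -0.0225, 69, 50, np.float64(-0.572))]
```

{"api": "move_arm", "payload": {"increments": [{"tx": -0.05, "ty": 0.05, "tz": 0.9, "wx": 0, "wy": 0, "wz": 0, "hand": -1}, {"tx": 0, "ty": 0, "tz": 1, "wx": 0, "wy": 0, "wz": 0, "hand": -1}, {"tx": 0, "ty": 0, "tz": 1, "wx": 0, "wy": 0, "wz": 0, "hand": -1}, {"tx": 0, "ty": 0, "tz": 0.8, "wx": 0, "wy": 0, "wz": 0, "hand": -1}, {"tx": 0, "ty": 0, "tz": 0.2, "wx": 0, "wy": 0, "wz": 0, "hand": -1}, {"tx": 0, "ty": 0, "tz": 0, "wx": 0, "wy": 0, "wz": 0, "hand": 1}, {"tx": 0, "ty": 0, "tz": 0, "wx": 0, "wy": 0, "wz": 0, "hand": 1}, {"tx": 0, "ty": 0, "tz": 0, "wx": 0, "wy": 0, "wz": 0, "hand": 1}, {"tx": 0, "ty": 0, "tz": 0, "wx": 0, "wy": 0, "wz": 0, "hand": 1}, {"tx": 0, "ty": 0, "tz": 0, "wx": 0, "wy": 0, "wz": 0, "hand": 1}]}}

```text
time_s: 14.4
position: [0.444, -0.0222, -0.0009]
tool_rot: [-3.14, -0.002, -0.57]
contact_force: [-0.1, -0.9, 5.2]
finger_gap: 0.639
grasp_force: 43.0
```

```bash
python3 - <<'E'
from plan import *
p,R=pick('sr',.14); q,S=place('s',1,.05,tip=.007); chain((p,R),(p,S),(q,S))
E
```

```text
at [ 0.444  -0.0222 -0.0009] [-3.14e+00 -2.00e-03 -5.70e-01] gap 0.639 t 14.4
turn [-0.002 -0.002  0.   ] then shift cm [ -0.05   0.03 -14.09]
turn [ 0.054  0.258 -0.413] then shift cm [0. 0. 0.]
turn [0. 0. 0.] then shift cm [ 10.13 -30.23   7.75]
```

{"api": "move_arm", "payload": {"increments": [{"tx": 0, "ty": 0, "tz": -1.5, "wx": 0, "wy": 0, "wz": 0, "hand": 1}, {"tx": 0, "ty": 0, "tz": -2.5, "wx": 0, "wy": 0, "wz": 0, "hand": 1}, {"tx": 0, "ty": 0, "tz": -2.5, "wx": 0, "wy": 0, "wz": 0, "hand": 1}, {"tx": 0, "ty": 0, "tz": -2.5, "wx": 0, "wy": 0, "wz": 0, "hand": 1}, {"tx": 0, "ty": 0, "tz": -2.5, "wx": 0, "wy": 0, "wz": 0, "hand": 1}, {"tx": 0, "ty": 0, "tz": -2.5, "wx": 0, "wy": 0, "wz": 0, "hand": 1}, {"tx": 0, "ty": 0, "tz": 0, "wx": 0.013, "wy": 0.064, "wz": -0.103, "hand": 1}, {"tx": 0, "ty": 0, "tz": 0, "wx": 0.013, "wy": 0.064, "wz": -0.103, "hand": 1}, {"tx": 0, "ty": 0, "tz": 0, "wx": 0.013, "wy": 0.064, "wz": -0.103, "hand": 1}, {"tx": 0, "ty": 0, "tz": 0, "wx": 0.014, "wy": 0.065, "wz": -0.103, "hand": 1}]}}

```text
time_s: 15.4
position: [0.4433, -0.0221, 0.1389]
tool_rot: [3.141, -0.265, -0.151]
contact_force: [0.1, -0.5, -1.0]
finger_gap: 0.645
grasp_force: 42.6
```

{"api": "move_arm", "payload": {"increments": [{"tx": 1.12, "ty": -3.36, "tz": 0.86, "wx": 0, "wy": 0, "wz": 0, "hand": 1}, {"tx": 1.12, "ty": -3.36, "tz": 0.86, "wx": 0, "wy": 0, "wz": 0, "hand": 1}, {"tx": 1.12, "ty": -3.36, "tz": 0.86, "wx": 0, "wy": 0, "wz": 0, "hand": 1}, {"tx": 1.12, "ty": -3.36, "tz": 0.86, "wx": 0, "wy": 0, "wz": 0, "hand": 1}, {"tx": 1.12, "ty": -3.36, "tz": 0.86, "wx": 0, "wy": 0, "wz": 0, "hand": 1}, {"tx": 1.12, "ty": -3.36, "tz": 0.86, "wx": 0, "wy": 0, "wz": 0, "hand": 1}, {"tx": 1.12, "ty": -3.36, "tz": 0.86, "wx": 0, "wy": 0, "wz": 0, "hand": 1}, {"tx": 1.12, "ty": -3.36, "tz": 0.86, "wx": 0, "wy": 0, "wz": 0, "hand": 1}, {"tx": 1.12, "ty": -3.36, "tz": 0.86, "wx": 0, "wy": 0, "wz": 0, "hand": 1}, {"tx": 0, "ty": 0, "tz": 0, "wx": 0, "wy": 0, "wz": 0, "hand": 1}]}}

```text
time_s: 16.4
position: [0.6073, 0.2618, 0.0889]
tool_rot: [-3.14, -0.262, -0.153]
contact_force: [0.3, -0.6, -0.8]
finger_gap: 0.64
grasp_force: 42.7
```

```bash
python3 - <<'E'
from plan import *
chain(place('s',1,.01,tip=.007))
E
```

```text
at [0.6073 0.2618 0.0889] [-3.14  -0.262 -0.153] gap 0.64 t 16.4
turn [-0.002 -0.     0.002] then shift cm [0.04 0.35 3.76]
```

{"api": "move_arm", "payload": {"increments": [{"tx": 0, "ty": 0, "tz": 0, "wx": 0, "wy": 0, "wz": 0, "hand": 1}, {"tx": 0, "ty": 0.3, "tz": 0.9, "wx": 0, "wy": 0, "wz": 0, "hand": 1}, {"tx": 0, "ty": 0, "tz": 0.9, "wx": 0, "wy": 0, "wz": 0, "hand": 1}, {"tx": 0, "ty": 0, "tz": 0.9, "wx": 0, "wy": 0, "wz": 0, "hand": 1}, {"tx": 0, "ty": 0, "tz": 0.5, "wx": 0, "wy": 0, "wz": 0, "hand": 1}, {"tx": 0, "ty": 0, "tz": 0.4, "wx": 0, "wy": 0, "wz": 0, "hand": 1}, {"tx": 0, "ty": 0, "tz": 0, "wx": 0, "wy": 0, "wz": 0, "hand": 1}, {"tx": 0, "ty": 0, "tz": 0, "wx": 0, "wy": 0, "wz": 0, "hand": 1}, {"tx": 0, "ty": 0, "tz": 0, "wx": 0, "wy": 0, "wz": 0, "hand": 1}, {"tx": 0, "ty": 0, "tz": 0, "wx": 0, "wy": 0, "wz": 0, "hand": 1}]}}

```text
time_s: 17.4
position: [0.6152, 0.2541, 0.0558]
tool_rot: [-3.141, -0.262, -0.155]
contact_force: [0.2, 0.7, -0.7]
finger_gap: 0.643
grasp_force: 42.7
```

```bash
python3 - <<'E'
from plan import *
chain(place('s',1,.0005,tip=.007))
d=grab('wrist'); cv2.imwrite('pics/w6.png',d['color'][:,:,::-1])
E
```

```text
at [0.6152 0.2541 0.0558] [-3.141 -0.262 -0.155] gap 0.643 t 17.4
turn [-0.001 -0.001 -0.   ] then shift cm [ 0.03 -0.28  1.28]
```

View pics/w6.png

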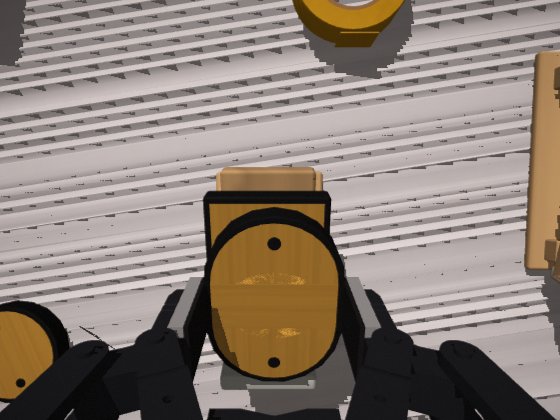

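The round blank still sits a little right of the square one (275 against 267). Shift −3 mm in tool y and lower.

{"api": "move_arm", "payload": {"increments": [{"tx": 0, "ty": -0.32, "tz": 0, "wx": 0, "wy": 0, "wz": 0, "hand": 1}, {"tx": 0, "ty": 0, "tz": 0.4, "wx": 0, "wy": 0, "wz": 0, "hand": 1}, {"tx": 0, "ty": 0, "tz": 0.4, "wx": 0, "wy": 0, "wz": 0, "hand": 1}, {"tx": 0, "ty": 0, "tz": 0.25, "wx": 0, "wy": 0, "wz": 0, "hand": 1}, {"tx": 0, "ty": 0, "tz": 0.2, "wx": 0, "wy": 0, "wz": 0, "hand": 1}, {"tx": 0, "ty": 0, "tz": 0, "wx": 0, "wy": 0, "wz": 0, "hand": 1}, {"tx": 0, "ty": 0, "tz": 0, "wx": 0, "wy": 0, "wz": 0, "hand": 1}, {"tx": 0, "ty": 0, "tz": 0, "wx": 0, "wy": 0, "wz": 0, "hand": 1}, {"tx": 0, "ty": 0, "tz": 0, "wx": 0, "wy": 0, "wz": 0, "hand": 1}, {"tx": 0, "ty": 0, "tz": 0, "wx": 0, "wy": 0, "wz": 0, "hand": 1}]}}

```text
time_s: 18.45
position: [0.6187, 0.2566, 0.0433]
tool_rot: [-3.141, -0.262, -0.156]
contact_force: [-0.1, 0.4, -0.6]
finger_gap: 0.641
grasp_force: 42.7
```

```bash
python3 - <<'E'
from plan import *
chain(place('s',1,.0,tip=.007)); print(status.read_state()['contact_force'])
E
```

```text
at [0.6187 0.2566 0.0433] [-3.141 -0.262 -0.156] gap 0.641 t 18.45
turn [-0. -0. -0.] then shift cm [0.05 0.01 0.04]
[-0.14109885  0.36183515 -0.60949716]
```

{"api": "move_arm", "payload": {"increments": [{"tx": 0, "ty": 0, "tz": 0.06, "wx": 0, "wy": 0, "wz": 0, "hand": 1}, {"tx": 0, "ty": 0, "tz": 0, "wx": 0, "wy": 0, "wz": 0, "hand": 1}, {"tx": 0, "ty": 0, "tz": 0, "wx": 0, "wy": 0, "wz": 0, "hand": 1}, {"tx": 0, "ty": 0, "tz": 0, "wx": 0, "wy": 0, "wz": 0, "hand": -0.5}, {"tx": 0, "ty": 0, "tz": 0, "wx": 0, "wy": 0, "wz": 0, "hand": -0.6}, {"tx": 0, "ty": 0, "tz": 0, "wx": 0, "wy": 0, "wz": 0, "hand": -1}, {"tx": 0, "ty": 0, "tz": 0, "wx": 0, "wy": 0, "wz": 0, "hand": -1}, {"tx": 0, "ty": 0, "tz": 0, "wx": 0, "wy": 0, "wz": 0, "hand": -1}, {"tx": 0, "ty": 0, "tz": 0, "wx": 0, "wy": 0, "wz": 0, "hand": -1}, {"tx": 0, "ty": 0, "tz": 0, "wx": 0, "wy": 0, "wz": 0, "hand": -1}]}}

```text
time_s: 19.45
position: [0.6189, 0.2566, 0.0427]
tool_rot: [-3.141, -0.262, -0.156]
contact_force: [-0.3, 0.2, -1.1]
finger_gap: 1.001
grasp_force: 0.0
```

{"api": "move_arm", "payload": {"increments": [{"tx": 0, "ty": 0, "tz": -1, "wx": 0, "wy": 0, "wz": 0, "hand": -1}, {"tx": 0, "ty": 0, "tz": -2, "wx": 0, "wy": 0, "wz": 0, "hand": -1}, {"tx": 0, "ty": 0, "tz": -2, "wx": 0, "wy": 0, "wz": 0, "hand": -1}, {"tx": 0, "ty": 0, "tz": -2, "wx": 0, "wy": 0, "wz": 0, "hand": -1}, {"tx": 0, "ty": 0, "tz": -2, "wx": 0, "wy": 0, "wz": 0, "hand": -1}, {"tx": 0, "ty": 0, "tz": -2, "wx": 0, "wy": 0, "wz": 0, "hand": -1}, {"tx": 0, "ty": 0, "tz": -1, "wx": 0, "wy": 0, "wz": 0, "hand": -1}, {"tx": 0, "ty": 0, "tz": 0, "wx": 0, "wy": 0, "wz": 0, "hand": -1}, {"tx": 0, "ty": 0, "tz": 0, "wx": 0, "wy": 0, "wz": 0, "hand": -1}, {"tx": 0, "ty": 0, "tz": 0, "wx": 0, "wy": 0, "wz": 0, "hand": -1}]}}

```text
time_s: 20.45
position: [0.5878, 0.261, 0.1574]
tool_rot: [3.141, -0.26, -0.155]
contact_force: [-0.0, -0.2, -0.6]
finger_gap: 0.997
grasp_force: 0.0
```

```bash
python3 - <<'E'
from plan import *
d=grab('wrist'); seat(d,'s',1)
cv2.imwrite('pics/w7.png',d['color'][:,:,::-1])
p,R=pick('ls',.1); chain((p,R),pick('ls',.03))
E
```

```text
seat s centre 41.4 0.6 size 72 50 yaw -0.001
seat s centre 86.5 0.5 size 46 8 yaw 1.57
at [0.5878 0.261  0.1573] [ 3.141 -0.26  -0.155] gap 1.002 t 20.5
turn [ 0.046 -0.257 -0.349] then shift cm [ -9.32 -17.37   5.73]
turn [0. 0. 0.] then shift cm [-0. -0.  7.]
```

View pics/w7.png

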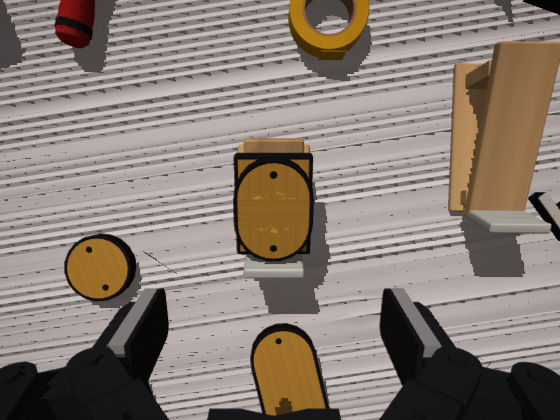

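The short stack is good, with the round blank squarely on the square one at column 273. Next, the long square.

{"api": "move_arm", "payload": {"increments": [{"tx": 0, "ty": 0, "tz": 0, "wx": 0.011, "wy": -0.064, "wz": -0.087, "hand": -1}, {"tx": 0, "ty": 0, "tz": 0, "wx": 0.011, "wy": -0.064, "wz": -0.087, "hand": -1}, {"tx": 0, "ty": 0, "tz": 0, "wx": 0.012, "wy": -0.064, "wz": -0.087, "hand": -1}, {"tx": 0, "ty": 0, "tz": 0, "wx": 0.012, "wy": -0.065, "wz": -0.088, "hand": -1}, {"tx": -1.55, "ty": -2.9, "tz": 0.95, "wx": 0, "wy": 0, "wz": 0, "hand": -1}, {"tx": -1.55, "ty": -2.9, "tz": 0.95, "wx": 0, "wy": 0, "wz": 0, "hand": -1}, {"tx": -1.55, "ty": -2.9, "tz": 0.95, "wx": 0, "wy": 0, "wz": 0, "hand": -1}, {"tx": -1.55, "ty": -2.9, "tz": 0.95, "wx": 0, "wy": 0, "wz": 0, "hand": -1}, {"tx": -1.55, "ty": -2.9, "tz": 0.95, "wx": 0, "wy": 0, "wz": 0, "hand": -1}, {"tx": -1.55, "ty": -2.9, "tz": 0.95, "wx": 0, "wy": 0, "wz": 0, "hand": -1}]}}

```text
time_s: 21.5
position: [0.4622, 0.4146, 0.1001]
tool_rot: [3.141, -0.001, 0.195]
contact_force: [1.2, -0.2, 0.2]
finger_gap: 1.001
grasp_force: 0.0
```

{"api": "move_arm", "payload": {"increments": [{"tx": 0, "ty": 0, "tz": 0, "wx": 0, "wy": 0, "wz": 0, "hand": -1}, {"tx": 0, "ty": 0, "tz": 0, "wx": 0, "wy": 0, "wz": 0, "hand": -1}, {"tx": 0, "ty": 0, "tz": 2, "wx": 0, "wy": 0, "wz": 0, "hand": -1}, {"tx": 0, "ty": 0, "tz": 2, "wx": 0, "wy": 0, "wz": 0, "hand": -1}, {"tx": 0, "ty": 0, "tz": 2, "wx": 0, "wy": 0, "wz": 0, "hand": -1}, {"tx": 0, "ty": 0, "tz": 0.5, "wx": 0, "wy": 0, "wz": 0, "hand": -1}, {"tx": 0, "ty": 0, "tz": 0, "wx": 0, "wy": 0, "wz": 0, "hand": -1}, {"tx": 0, "ty": 0, "tz": 0, "wx": 0, "wy": 0, "wz": 0, "hand": -1}, {"tx": 0, "ty": 0, "tz": 0, "wx": 0, "wy": 0, "wz": 0, "hand": -1}, {"tx": 0, "ty": 0, "tz": 0, "wx": 0, "wy": 0, "wz": 0, "hand": -1}]}}

```text
time_s: 22.5
position: [0.4639, 0.4143, 0.0375]
tool_rot: [-3.141, -0.004, 0.195]
contact_force: [-0.2, -0.1, -0.0]
finger_gap: 0.996
grasp_force: 0.0
```

```bash
python3 - <<'E'
from plan import *
chain(pick('ls',-.001))
E
```

```text
at [0.4639 0.4143 0.0375] [-3.141 -0.004  0.195] gap 0.996 t 22.5
turn [-0.001 -0.004  0.   ] then shift cm [-0.14  0.06  3.85]
```

{"api": "move_arm", "payload": {"increments": [{"tx": -0.14, "ty": 0.06, "tz": 0.9, "wx": 0, "wy": -0.004, "wz": 0, "hand": -1}, {"tx": 0, "ty": 0, "tz": 1, "wx": 0, "wy": 0, "wz": 0, "hand": -1}, {"tx": 0, "ty": 0, "tz": 1, "wx": 0, "wy": 0, "wz": 0, "hand": -1}, {"tx": 0, "ty": 0, "tz": 0.75, "wx": 0, "wy": 0, "wz": 0, "hand": -1}, {"tx": 0, "ty": 0, "tz": 0.2, "wx": 0, "wy": 0, "wz": 0, "hand": -1}, {"tx": 0, "ty": 0, "tz": 0, "wx": 0, "wy": 0, "wz": 0, "hand": 1}, {"tx": 0, "ty": 0, "tz": 0, "wx": 0, "wy": 0, "wz": 0, "hand": 1}, {"tx": 0, "ty": 0, "tz": 0, "wx": 0, "wy": 0, "wz": 0, "hand": 1}, {"tx": 0, "ty": 0, "tz": 0, "wx": 0, "wy": 0, "wz": 0, "hand": 1}, {"tx": 0, "ty": 0, "tz": 0, "wx": 0, "wy": 0, "wz": 0, "hand": 1}]}}

```text
time_s: 23.5
position: [0.4625, 0.4134, -0.0014]
tool_rot: [-3.141, 0.001, 0.196]
contact_force: [0.4, -0.5, 2.4]
finger_gap: 0.638
grasp_force: 43.5
```

```bash
python3 - <<'E'
from plan import *
p,R=pick('ls',.17); q,S=place('l',0,.05,tip=.007); chain((p,R),(p,S),(q,S))
E
```

```text
at [ 0.4625  0.4134 -0.0014] [-3.141e+00  1.000e-03  1.960e-01] gap 0.638 t 23.5
turn [-0.001  0.001  0.001] then shift cm [ 2.000e-02  1.000e-02 -1.714e+01]
turn [-0.045  0.259  0.343] then shift cm [0. 0. 0.]
turn [0. 0. 0.] then shift cm [18.74 31.06 13.9 ]
```

{"api": "move_arm", "payload": {"increments": [{"tx": 0, "ty": 0, "tz": -1.5, "wx": 0, "wy": 0, "wz": 0, "hand": 1}, {"tx": 0, "ty": 0, "tz": -3, "wx": 0, "wy": 0, "wz": 0, "hand": 1}, {"tx": 0, "ty": 0, "tz": -3.5, "wx": 0, "wy": 0, "wz": 0, "hand": 1}, {"tx": 0, "ty": 0, "tz": -3.5, "wx": 0, "wy": 0, "wz": 0, "hand": 1}, {"tx": 0, "ty": 0, "tz": -3.5, "wx": 0, "wy": 0, "wz": 0, "hand": 1}, {"tx": 0, "ty": 0, "tz": -2, "wx": 0, "wy": 0, "wz": 0, "hand": 1}, {"tx": 0, "ty": 0, "tz": 0, "wx": -0.011, "wy": 0.065, "wz": 0.086, "hand": 1}, {"tx": 0, "ty": 0, "tz": 0, "wx": -0.011, "wy": 0.065, "wz": 0.086, "hand": 1}, {"tx": 0, "ty": 0, "tz": 0, "wx": -0.011, "wy": 0.065, "wz": 0.086, "hand": 1}, {"tx": 0, "ty": 0, "tz": 0, "wx": -0.012, "wy": 0.065, "wz": 0.086, "hand": 1}]}}

```text
time_s: 24.5
position: [0.4623, 0.4128, 0.1691]
tool_rot: [-3.14, -0.264, -0.155]
contact_force: [-0.0, -0.3, -1.2]
finger_gap: 0.642
grasp_force: 43.0
```

{"api": "move_arm", "payload": {"increments": [{"tx": 2.08, "ty": 3.45, "tz": 1.5, "wx": 0, "wy": 0, "wz": 0, "hand": 1}, {"tx": 2.08, "ty": 3.45, "tz": 1.5, "wx": 0, "wy": 0, "wz": 0, "hand": 1}, {"tx": 2.08, "ty": 3.45, "tz": 1.5, "wx": 0, "wy": 0, "wz": 0, "hand": 1}, {"tx": 2.08, "ty": 3.45, "tz": 1.5, "wx": 0, "wy": 0, "wz": 0, "hand": 1}, {"tx": 2.08, "ty": 3.45, "tz": 1.5, "wx": 0, "wy": 0, "wz": 0, "hand": 1}, {"tx": 2.08, "ty": 3.45, "tz": 1.5, "wx": 0, "wy": 0, "wz": 0, "hand": 1}, {"tx": 2.08, "ty": 3.45, "tz": 1.5, "wx": 0, "wy": 0, "wz": 0, "hand": 1}, {"tx": 2.08, "ty": 3.45, "tz": 1.5, "wx": 0, "wy": 0, "wz": 0, "hand": 1}, {"tx": 2.08, "ty": 3.45, "tz": 1.5, "wx": 0, "wy": 0, "wz": 0, "hand": 1}, {"tx": 0, "ty": 0, "tz": 0, "wx": 0, "wy": 0, "wz": 0, "hand": 1}]}}

```text
time_s: 25.5
position: [0.6304, 0.069, 0.0854]
tool_rot: [3.141, -0.26, -0.156]
contact_force: [0.3, 0.3, -1.2]
finger_gap: 0.642
grasp_force: 43.1
```

{"api": "move_arm", "payload": {"increments": [{"tx": 0, "ty": 0, "tz": 0, "wx": 0, "wy": 0, "wz": 0, "hand": 1}, {"tx": 0, "ty": 0, "tz": 0.6, "wx": 0, "wy": 0, "wz": 0, "hand": 1}, {"tx": 0, "ty": 0, "tz": 0.6, "wx": 0, "wy": 0, "wz": 0, "hand": 1}, {"tx": 0, "ty": 0, "tz": 0.6, "wx": 0, "wy": 0, "wz": 0, "hand": 1}, {"tx": 0, "ty": 0, "tz": 0.6, "wx": 0, "wy": 0, "wz": 0, "hand": 1}, {"tx": 0, "ty": 0, "tz": 0.5, "wx": 0, "wy": 0, "wz": 0, "hand": 1}, {"tx": 0, "ty": 0, "tz": 0, "wx": 0, "wy": 0, "wz": 0, "hand": 1}, {"tx": 0, "ty": 0, "tz": 0, "wx": 0, "wy": 0, "wz": 0, "hand": 1}, {"tx": 0, "ty": 0, "tz": 0, "wx": 0, "wy": 0, "wz": 0, "hand": 1}, {"tx": 0, "ty": 0, "tz": 0, "wx": 0, "wy": 0, "wz": 0, "hand": 1}]}}

```text
time_s: 26.5
position: [0.6366, 0.0727, 0.0581]
tool_rot: [3.142, -0.261, -0.151]
contact_force: [-0.2, 0.5, -1.7]
finger_gap: 0.638
grasp_force: 43.1
```

```bash
python3 - <<'E'
from plan import *
chain(place('l',0,.0,tip=.0075))
d=grab('wrist'); cv2.imwrite('pics/w8.png',d['color'][:,:,::-1])
E
```

```text
at [0.6366 0.0727 0.0581] [ 3.142 -0.261 -0.151] gap 0.638 t 26.5
turn [ 0.     0.001 -0.001] then shift cm [ 0.1  -0.03  2.38]
```

View pics/w8.png

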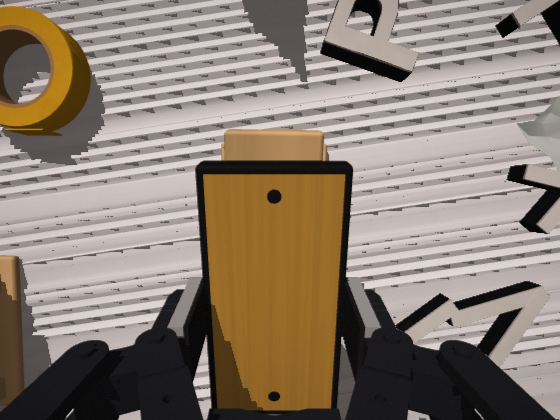

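The blank is centred on the bed (275 against 274). Lower it.

{"api": "move_arm", "payload": {"increments": [{"tx": 0.1, "ty": 0, "tz": 0.5, "wx": 0, "wy": 0, "wz": 0, "hand": 1}, {"tx": 0, "ty": 0, "tz": 0.6, "wx": 0, "wy": 0, "wz": 0, "hand": 1}, {"tx": 0, "ty": 0, "tz": 0.5, "wx": 0, "wy": 0, "wz": 0, "hand": 1}, {"tx": 0, "ty": 0, "tz": 0.4, "wx": 0, "wy": 0, "wz": 0, "hand": 1}, {"tx": 0, "ty": 0, "tz": 0.25, "wx": 0, "wy": 0, "wz": 0, "hand": 1}, {"tx": 0, "ty": 0, "tz": 0, "wx": 0, "wy": 0, "wz": 0, "hand": 1}, {"tx": 0, "ty": 0, "tz": 0, "wx": 0, "wy": 0, "wz": 0, "hand": 1}, {"tx": 0, "ty": 0, "tz": 0, "wx": 0, "wy": 0, "wz": 0, "hand": 1}, {"tx": 0, "ty": 0, "tz": 0, "wx": 0, "wy": 0, "wz": 0, "hand": 1}, {"tx": 0, "ty": 0, "tz": 0, "wx": 0, "wy": 0, "wz": 0, "hand": 1}]}}

```text
time_s: 27.55
position: [0.6432, 0.0717, 0.0365]
tool_rot: [3.141, -0.261, -0.15]
contact_force: [0.4, -1.0, -2.5]
finger_gap: 0.641
grasp_force: 43.1
```

```bash
python3 - <<'E'
from plan import *
chain(place('l',0,.0,tip=.0075)); print(status.read_state()['contact_force'])
E
```

```text
at [0.6432 0.0717 0.0365] [ 3.141 -0.261 -0.15 ] gap 0.641 t 27.55
turn [ 0.     0.001 -0.   ] then shift cm [ 0.02 -0.03  0.11]
[ 0.39704803 -1.00688173 -2.52277749]
```

{"api": "move_arm", "payload": {"increments": [{"tx": 0, "ty": 0, "tz": 0.12, "wx": 0, "wy": 0, "wz": 0, "hand": 1}, {"tx": 0, "ty": 0, "tz": 0, "wx": 0, "wy": 0, "wz": 0, "hand": 1}, {"tx": 0, "ty": 0, "tz": 0, "wx": 0, "wy": 0, "wz": 0, "hand": 1}, {"tx": 0, "ty": 0, "tz": 0, "wx": 0, "wy": 0, "wz": 0, "hand": -0.5}, {"tx": 0, "ty": 0, "tz": 0, "wx": 0, "wy": 0, "wz": 0, "hand": -0.6}, {"tx": 0, "ty": 0, "tz": 0, "wx": 0, "wy": 0, "wz": 0, "hand": -1}, {"tx": 0, "ty": 0, "tz": 0, "wx": 0, "wy": 0, "wz": 0, "hand": -1}, {"tx": 0, "ty": 0, "tz": 0, "wx": 0, "wy": 0, "wz": 0, "hand": -1}, {"tx": 0, "ty": 0, "tz": 0, "wx": 0, "wy": 0, "wz": 0, "hand": -1}, {"tx": 0, "ty": 0, "tz": 0, "wx": 0, "wy": 0, "wz": 0, "hand": -1}]}}

```text
time_s: 28.55
position: [0.6435, 0.0717, 0.0351]
tool_rot: [3.141, -0.261, -0.15]
contact_force: [-0.6, 1.5, -0.0]
finger_gap: 1.004
grasp_force: 0.0
```

{"api": "move_arm", "payload": {"increments": [{"tx": 0, "ty": 0, "tz": -1, "wx": 0, "wy": 0, "wz": 0, "hand": -1}, {"tx": 0, "ty": 0, "tz": -2, "wx": 0, "wy": 0, "wz": 0, "hand": -1}, {"tx": 0, "ty": 0, "tz": -2, "wx": 0, "wy": 0, "wz": 0, "hand": -1}, {"tx": 0, "ty": 0, "tz": -2, "wx": 0, "wy": 0, "wz": 0, "hand": -1}, {"tx": 0, "ty": 0, "tz": -2, "wx": 0, "wy": 0, "wz": 0, "hand": -1}, {"tx": 0, "ty": 0, "tz": -2, "wx": 0, "wy": 0, "wz": 0, "hand": -1}, {"tx": 0, "ty": 0, "tz": -1, "wx": 0, "wy": 0, "wz": 0, "hand": -1}, {"tx": 0, "ty": 0, "tz": 0, "wx": 0, "wy": 0, "wz": 0, "hand": -1}, {"tx": 0, "ty": 0, "tz": 0, "wx": 0, "wy": 0, "wz": 0, "hand": -1}, {"tx": 0, "ty": 0, "tz": 0, "wx": 0, "wy": 0, "wz": 0, "hand": -1}]}}

```text
time_s: 29.55
position: [0.6125, 0.0763, 0.1499]
tool_rot: [3.141, -0.259, -0.15]
contact_force: [0.8, 0.0, -0.1]
finger_gap: 0.999
grasp_force: 0.0
```

```bash
python3 - <<'E'
from plan import *
d=grab('wrist'); seat(d,'l',0)
cv2.imwrite('pics/w9.png',d['color'][:,:,::-1])
p,R=pick('lr',.1); chain((p,R),pick('lr',.03))
E
```

```text
seat l centre 59.0 0.2 size 105 50 yaw -0.001
seat l centre 119.5 0.9 size 43 7 yaw 1.57
at [0.6125 0.0762 0.1498] [ 3.141 -0.259 -0.15 ] gap 1.002 t 29.6
turn [ 0.031 -0.257 -0.233] then shift cm [-13.46 -20.25   4.98]
turn [0. 0. 0.] then shift cm [ 0. -0.  7.]
```

View pics/w9.png

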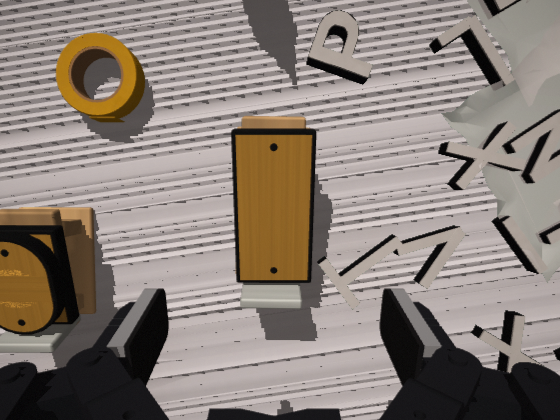

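The long square is seated at (59, 0.2) mm with yaw 0. Last blank, the long round.

{"api": "move_arm", "payload": {"increments": [{"tx": 0, "ty": 0, "tz": 0, "wx": 0.01, "wy": -0.086, "wz": -0.078, "hand": -1}, {"tx": 0, "ty": 0, "tz": 0, "wx": 0.01, "wy": -0.086, "wz": -0.078, "hand": -1}, {"tx": 0, "ty": 0, "tz": 0, "wx": 0.011, "wy": -0.085, "wz": -0.077, "hand": -1}, {"tx": -1.92, "ty": -2.9, "tz": 0.7, "wx": 0, "wy": 0, "wz": 0, "hand": -1}, {"tx": -1.92, "ty": -2.9, "tz": 0.7, "wx": 0, "wy": 0, "wz": 0, "hand": -1}, {"tx": -1.92, "ty": -2.9, "tz": 0.7, "wx": 0, "wy": 0, "wz": 0, "hand": -1}, {"tx": -1.92, "ty": -2.9, "tz": 0.7, "wx": 0, "wy": 0, "wz": 0, "hand": -1}, {"tx": -1.92, "ty": -2.9, "tz": 0.7, "wx": 0, "wy": 0, "wz": 0, "hand": -1}, {"tx": -1.92, "ty": -2.9, "tz": 0.7, "wx": 0, "wy": 0, "wz": 0, "hand": -1}, {"tx": -1.92, "ty": -2.9, "tz": 0.7, "wx": 0, "wy": 0, "wz": 0, "hand": -1}]}}

```text
time_s: 30.6
position: [0.4609, 0.2682, 0.1007]
tool_rot: [3.141, -0.001, 0.084]
contact_force: [0.3, -1.0, 0.1]
finger_gap: 1.0
grasp_force: 0.0
```

{"api": "move_arm", "payload": {"increments": [{"tx": 0, "ty": 0, "tz": 0, "wx": 0, "wy": 0, "wz": 0, "hand": -1}, {"tx": 0, "ty": 0, "tz": 0, "wx": 0, "wy": 0, "wz": 0, "hand": -1}, {"tx": 0, "ty": 0, "tz": 2, "wx": 0, "wy": 0, "wz": 0, "hand": -1}, {"tx": 0, "ty": 0, "tz": 2, "wx": 0, "wy": 0, "wz": 0, "hand": -1}, {"tx": 0, "ty": 0, "tz": 2, "wx": 0, "wy": 0, "wz": 0, "hand": -1}, {"tx": 0, "ty": 0, "tz": 0.5, "wx": 0, "wy": 0, "wz": 0, "hand": -1}, {"tx": 0, "ty": 0, "tz": 0, "wx": 0, "wy": 0, "wz": 0, "hand": -1}, {"tx": 0, "ty": 0, "tz": 0, "wx": 0, "wy": 0, "wz": 0, "hand": -1}, {"tx": 0, "ty": 0, "tz": 0, "wx": 0, "wy": 0, "wz": 0, "hand": -1}, {"tx": 0, "ty": 0, "tz": 0, "wx": 0, "wy": 0, "wz": 0, "hand": -1}]}}

```text
time_s: 31.6
position: [0.4628, 0.2675, 0.0377]
tool_rot: [-3.141, -0.004, 0.084]
contact_force: [-0.5, 0.1, -0.4]
finger_gap: 1.002
grasp_force: 0.0
```

```bash
python3 - <<'E'
from plan import *
chain(pick('lr',-.001))
E
```

```text
at [0.4628 0.2675 0.0377] [-3.141 -0.004  0.084] gap 1.002 t 31.6
turn [-0.001 -0.004 -0.   ] then shift cm [-0.15  0.07  3.87]
```

{"api": "move_arm", "payload": {"increments": [{"tx": -0.14, "ty": 0.07, "tz": 0.9, "wx": 0, "wy": -0.004, "wz": 0, "hand": -1}, {"tx": 0, "ty": 0, "tz": 1, "wx": 0, "wy": 0, "wz": 0, "hand": -1}, {"tx": 0, "ty": 0, "tz": 1, "wx": 0, "wy": 0, "wz": 0, "hand": -1}, {"tx": 0, "ty": 0, "tz": 0.75, "wx": 0, "wy": 0, "wz": 0, "hand": -1}, {"tx": 0, "ty": 0, "tz": 0.2, "wx": 0, "wy": 0, "wz": 0, "hand": -1}, {"tx": 0, "ty": 0, "tz": 0, "wx": 0, "wy": 0, "wz": 0, "hand": 1}, {"tx": 0, "ty": 0, "tz": 0, "wx": 0, "wy": 0, "wz": 0, "hand": 1}, {"tx": 0, "ty": 0, "tz": 0, "wx": 0, "wy": 0, "wz": 0, "hand": 1}, {"tx": 0, "ty": 0, "tz": 0, "wx": 0, "wy": 0, "wz": 0, "hand": 1}, {"tx": 0, "ty": 0, "tz": 0, "wx": 0, "wy": 0, "wz": 0, "hand": 1}]}}

```text
time_s: 32.6
position: [0.4612, 0.2667, -0.0012]
tool_rot: [-3.141, 0.001, 0.084]
contact_force: [-1.1, -0.5, 3.6]
finger_gap: 0.641
grasp_force: 42.9
```

```bash
python3 - <<'E'
from plan import *
p,R=pick('lr',.17); q,S=place('l',1,.05,tip=.007); chain((p,R),(p,S),(q,S))
E
```

```text
at [ 0.4612  0.2667 -0.0012] [-3.141e+00  1.000e-03  8.400e-02] gap 0.641 t 32.6
turn [-0.     0.001 -0.   ] then shift cm [  0.02   0.   -17.12]
turn [-0.031  0.261  0.233] then shift cm [0. 0. 0.]
turn [0. 0. 0.] then shift cm [16.74 16.53 12.17]
```

{"api": "move_arm", "payload": {"increments": [{"tx": 0, "ty": 0, "tz": -1.5, "wx": 0, "wy": 0, "wz": 0, "hand": 1}, {"tx": 0, "ty": 0, "tz": -3, "wx": 0, "wy": 0, "wz": 0, "hand": 1}, {"tx": 0, "ty": 0, "tz": -3.5, "wx": 0, "wy": 0, "wz": 0, "hand": 1}, {"tx": 0, "ty": 0, "tz": -3.5, "wx": 0, "wy": 0, "wz": 0, "hand": 1}, {"tx": 0, "ty": 0, "tz": -3.5, "wx": 0, "wy": 0, "wz": 0, "hand": 1}, {"tx": 0, "ty": 0, "tz": -2, "wx": 0, "wy": 0, "wz": 0, "hand": 1}, {"tx": 0, "ty": 0, "tz": 0, "wx": -0.01, "wy": 0.087, "wz": 0.078, "hand": 1}, {"tx": 0, "ty": 0, "tz": 0, "wx": -0.01, "wy": 0.087, "wz": 0.078, "hand": 1}, {"tx": 0, "ty": 0, "tz": 0, "wx": -0.011, "wy": 0.087, "wz": 0.077, "hand": 1}, {"tx": 0, "ty": 0, "tz": 0, "wx": 0, "wy": 0, "wz": 0, "hand": 1}]}}

```text
time_s: 33.6
position: [0.4588, 0.2666, 0.1676]
tool_rot: [3.14, -0.259, -0.149]
contact_force: [-1.0, -1.2, -0.5]
finger_gap: 0.637
grasp_force: 43.0
```

{"api": "move_arm", "payload": {"increments": [{"tx": 2.1, "ty": 2.07, "tz": 1.5, "wx": 0, "wy": 0, "wz": 0, "hand": 1}, {"tx": 2.1, "ty": 2.07, "tz": 1.5, "wx": 0, "wy": 0, "wz": 0, "hand": 1}, {"tx": 2.1, "ty": 2.07, "tz": 1.5, "wx": 0, "wy": 0, "wz": 0, "hand": 1}, {"tx": 2.1, "ty": 2.07, "tz": 1.5, "wx": 0, "wy": 0, "wz": 0, "hand": 1}, {"tx": 2.1, "ty": 2.07, "tz": 1.5, "wx": 0, "wy": 0, "wz": 0, "hand": 1}, {"tx": 2.1, "ty": 2.07, "tz": 1.5, "wx": 0, "wy": 0, "wz": 0, "hand": 1}, {"tx": 2.1, "ty": 2.07, "tz": 1.5, "wx": 0, "wy": 0, "wz": 0, "hand": 1}, {"tx": 2.1, "ty": 2.07, "tz": 1.5, "wx": 0, "wy": 0, "wz": 0, "hand": 1}, {"tx": 0, "ty": 0, "tz": 0, "wx": 0, "wy": 0, "wz": 0, "hand": 1}, {"tx": 0, "ty": 0, "tz": 0, "wx": 0, "wy": 0, "wz": 0, "hand": 1}]}}

```text
time_s: 34.6
position: [0.6274, 0.0729, 0.0949]
tool_rot: [3.141, -0.258, -0.151]
contact_force: [-0.6, 0.8, -1.3]
finger_gap: 0.645
grasp_force: 43.0
```

{"api": "move_arm", "payload": {"increments": [{"tx": 0, "ty": 0, "tz": 0, "wx": 0, "wy": 0, "wz": 0, "hand": 1}, {"tx": 0, "ty": 0, "tz": 0.6, "wx": 0, "wy": 0, "wz": 0, "hand": 1}, {"tx": 0, "ty": 0, "tz": 0.6, "wx": 0, "wy": 0, "wz": 0, "hand": 1}, {"tx": 0, "ty": 0, "tz": 0.6, "wx": 0, "wy": 0, "wz": 0, "hand": 1}, {"tx": 0, "ty": 0, "tz": 0.6, "wx": 0, "wy": 0, "wz": 0, "hand": 1}, {"tx": 0, "ty": 0, "tz": 0.5, "wx": 0, "wy": 0, "wz": 0, "hand": 1}, {"tx": 0, "ty": 0, "tz": 0, "wx": 0, "wy": 0, "wz": 0, "hand": 1}, {"tx": 0, "ty": 0, "tz": 0, "wx": 0, "wy": 0, "wz": 0, "hand": 1}, {"tx": 0, "ty": 0, "tz": 0, "wx": 0, "wy": 0, "wz": 0, "hand": 1}, {"tx": 0, "ty": 0, "tz": 0, "wx": 0, "wy": 0, "wz": 0, "hand": 1}]}}

```text
time_s: 35.6
position: [0.6349, 0.0726, 0.068]
tool_rot: [3.141, -0.261, -0.151]
contact_force: [0.3, 0.1, -1.6]
finger_gap: 0.641
grasp_force: 43.0
```

```bash
python3 - <<'E'
from plan import *
chain(place('l',1,.0005,tip=.0072))
d=grab('wrist'); cv2.imwrite('pics/w10.png',d['color'][:,:,::-1])
E
```

```text
at [0.6349 0.0726 0.068 ] [ 3.141 -0.261 -0.151] gap 0.641 t 35.6
turn [ 0.001  0.001 -0.001] then shift cm [ 0.01 -0.06  2.1 ]
```

View pics/w10.png

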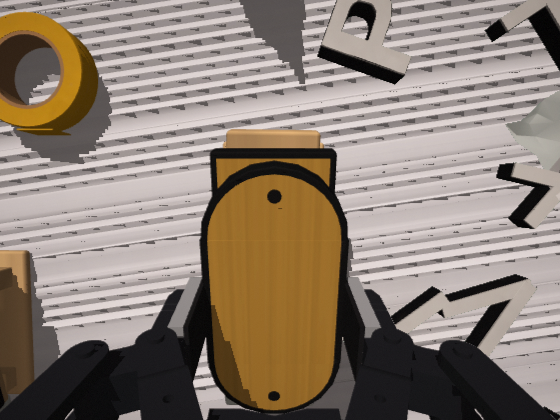

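The round blank is centred over the square one (274 against 273). Lower it.

{"api": "move_arm", "payload": {"increments": [{"tx": 0, "ty": -0.06, "tz": 0.5, "wx": 0, "wy": 0, "wz": 0, "hand": 1}, {"tx": 0, "ty": 0, "tz": 0.6, "wx": 0, "wy": 0, "wz": 0, "hand": 1}, {"tx": 0, "ty": 0, "tz": 0.4, "wx": 0, "wy": 0, "wz": 0, "hand": 1}, {"tx": 0, "ty": 0, "tz": 0.3, "wx": 0, "wy": 0, "wz": 0, "hand": 1}, {"tx": 0, "ty": 0, "tz": 0.25, "wx": 0, "wy": 0, "wz": 0, "hand": 1}, {"tx": 0, "ty": 0, "tz": 0, "wx": 0, "wy": 0, "wz": 0, "hand": 1}, {"tx": 0, "ty": 0, "tz": 0, "wx": 0, "wy": 0, "wz": 0, "hand": 1}, {"tx": 0, "ty": 0, "tz": 0, "wx": 0, "wy": 0, "wz": 0, "hand": 1}, {"tx": 0, "ty": 0, "tz": 0, "wx": 0, "wy": 0, "wz": 0, "hand": 1}, {"tx": 0, "ty": 0, "tz": 0, "wx": 0, "wy": 0, "wz": 0, "hand": 1}]}}

```text
time_s: 36.65
position: [0.6401, 0.0725, 0.048]
tool_rot: [3.141, -0.261, -0.15]
contact_force: [-0.0, -0.3, -0.7]
finger_gap: 0.639
grasp_force: 43.0
```

```bash
python3 - <<'E'
from plan import *
chain(place('l',1,.0,tip=.0072)); print(status.read_state()['contact_force'])
E
```

```text
at [0.6401 0.0725 0.048 ] [ 3.141 -0.261 -0.15 ] gap 0.639 t 36.65
turn [ 0.001  0.001 -0.   ] then shift cm [0.03 0.   0.08]
[-0.01967041 -0.2639357  -0.70137908]
```

{"api": "move_arm", "payload": {"increments": [{"tx": 0, "ty": 0, "tz": 0.09, "wx": 0, "wy": 0, "wz": 0, "hand": 1}, {"tx": 0, "ty": 0, "tz": 0, "wx": 0, "wy": 0, "wz": 0, "hand": 1}, {"tx": 0, "ty": 0, "tz": 0, "wx": 0, "wy": 0, "wz": 0, "hand": 1}, {"tx": 0, "ty": 0, "tz": 0, "wx": 0, "wy": 0, "wz": 0, "hand": -0.5}, {"tx": 0, "ty": 0, "tz": 0, "wx": 0, "wy": 0, "wz": 0, "hand": -0.6}, {"tx": 0, "ty": 0, "tz": 0, "wx": 0, "wy": 0, "wz": 0, "hand": -1}, {"tx": 0, "ty": 0, "tz": 0, "wx": 0, "wy": 0, "wz": 0, "hand": -1}, {"tx": 0, "ty": 0, "tz": 0, "wx": 0, "wy": 0, "wz": 0, "hand": -1}, {"tx": 0, "ty": 0, "tz": 0, "wx": 0, "wy": 0, "wz": 0, "hand": -1}, {"tx": 0, "ty": 0, "tz": 0, "wx": 0, "wy": 0, "wz": 0, "hand": -1}]}}

```text
time_s: 37.65
position: [0.6403, 0.0724, 0.047]
tool_rot: [3.141, -0.261, -0.151]
contact_force: [0.3, -0.0, 0.4]
finger_gap: 0.997
grasp_force: 0.0
```

{"api": "move_arm", "payload": {"increments": [{"tx": 0, "ty": 0, "tz": -1, "wx": 0, "wy": 0, "wz": 0, "hand": -1}, {"tx": 0, "ty": 0, "tz": -2, "wx": 0, "wy": 0, "wz": 0, "hand": -1}, {"tx": 0, "ty": 0, "tz": -2, "wx": 0, "wy": 0, "wz": 0, "hand": -1}, {"tx": 0, "ty": 0, "tz": -2, "wx": 0, "wy": 0, "wz": 0, "hand": -1}, {"tx": 0, "ty": 0, "tz": -3, "wx": 0, "wy": 0, "wz": 0, "hand": -1}, {"tx": 0, "ty": 0, "tz": -3, "wx": 0, "wy": 0, "wz": 0, "hand": -1}, {"tx": 0, "ty": 0, "tz": -3, "wx": 0, "wy": 0, "wz": 0, "hand": -1}, {"tx": 0, "ty": 0, "tz": -3, "wx": 0, "wy": 0, "wz": 0, "hand": -1}, {"tx": 0, "ty": 0, "tz": 0, "wx": 0, "wy": 0, "wz": 0, "hand": -1}, {"tx": 0, "ty": 0, "tz": 0, "wx": 0, "wy": 0, "wz": 0, "hand": -1}]}}

```text
time_s: 38.65
position: [0.5919, 0.08, 0.2318]
tool_rot: [3.141, -0.263, -0.15]
contact_force: [-0.1, -0.3, -0.2]
finger_gap: 1.003
grasp_force: 0.0
```

```bash
python3 - <<'E'
from plan import *
d=grab('wrist'); seat(d,'l',1); seat(d,'s',1)
cv2.imwrite('pics/w11.png',d['color'][:,:,::-1])
E
```

```text
seat l centre 64.3 0.3 size 117 51 yaw -0.025
seat s centre 42.2 -1.6 size 73 56 yaw 0.005
seat s centre 55.4 -21.7 size 80 60 yaw -0.069
```

View pics/w11.png

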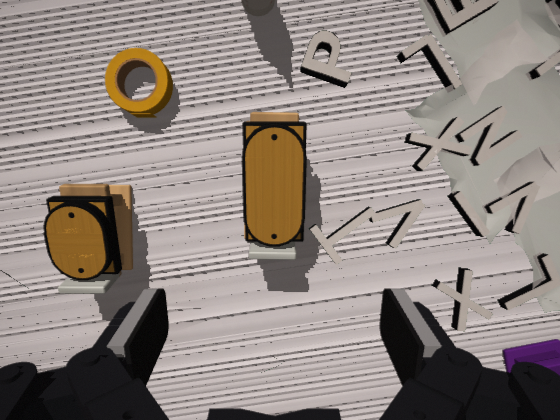

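Both stacks are seated and aligned: long at column 274, short at (80,240). The measured 117 mm comes from the square blank's brass corners merging into the mask. The tape and disc were never touched.

```bash
python3 -c "
from plant import finish_job; print(finish_job())"
```

```text
the job is handed in; nothing more can be done
None
```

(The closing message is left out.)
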